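Return the brass weight to its lidded case

TASK

Put the loose brass weight away in its wooden case: raise the lid until its side stay is taut and ease it back to rest on the locked stay, then stand the weight upright in the empty left-hand bay. To close up, never force the stay or drag its clamped foot: lift the lid slightly until the stay is just taut and leave it there, press the knee down gently until it has clearly folded, and lower the lid fully shut. Leave the other weights and the glassware where they are.

Things in the scene. Friction and masses are not known exactly. Their poses are not given: they have to be found in the camera images.
- case: wooden case, fixed to the bench, 185 (x) x 200 (y) x 105 mm high without its lid, walls 6 mm, floor 6 mm; origin at the centre of its underside; -x is its front (towards the robot, within about 15 degrees), +y its left, z up. A wall along x in the middle parts it into a left bay (+y, empty) and a right bay (-y, holds two smaller weights).
- bay (a point): middle of the floor of the empty left bay (bay 173 x 91 mm, 99 mm deep).
- lid (a joint): opening angle of the wooden lid (rad), 0 = shut, 1.57 = upright. Stiff hinge (0.6 N m of friction): the lid stays at any angle. Lid 10 mm thick, 185 x 200 mm, 0.3 kg. The angle at which the stay is taut differs from case to case (1.49 to 1.74) and has to be felt; from there it is eased down 0.2 to 0.33, also differing, till it bears on the locked stay, which is felt too.
- hinge (a point): middle of the hinge axis, at the case's upper rear edge; the axis runs along the case's y.
- handle (a point): middle of the lid's handle: a round steel bar 12 mm thick, 120 mm long, parallel to the hinge, on two side arms (110 mm apart), 44 mm clear of the lid's free edge. Pinch it from above at any lid angle; the bar turns between the fingers. At lid angle q it lies 235*cos(q)-5*sin(q) mm in front of the hinge axis and 235*sin(q)+5*cos(q) mm above it. 1 to 5 N there moves the lid.
- stay: folding steel stay outside the case's right (-y) wall, two 79 mm links; origin: lower pivot. Raised to taut (links in line), a light spring takes the knee past the line; eased down, the lid then rests on the knee's stop: locked. Over 14 N on the stay bends it. With the lid resting on it, breaking the knee would take 15 to 25 N; with the lid lifted to taut and left there, far less.
- knob (a point): on the knee's knob, a round steel pin 12 mm thick along the case's y, ending 61 mm from the right wall; this point is on its axis, 43 mm from the wall. Height above the case's underside: locked 133 to 140 mm, taut 116, folded below. With the lid at taut press it down, fingers closed: 2 to 4 N takes it through, then it stiffens; stop at 8 or 9 N (100 to 107 mm). Above 110 it may snap back.
- weight_mid (a point): middle (half-way up, 37.5 mm) of the loose brass weight standing on the bench on the left, about 0.6 kg: a body 50 mm across and 45 mm high, a neck, and on top a round knob 26 mm across from 60 to 75 mm up. z is its upright axis.
- weight_b: bystander: brass weight 40 mm across, 66 mm high, in the right bay; origin at its foot.
- weight_c: bystander: brass weight 34 mm across, 58 mm high, in the right bay; origin at its foot.
- flask: bystander: conical glass flask, 76 mm across, 112 mm high; origin at its foot.
- amber: bystander: amber bottle, 72 mm across, 160 mm high; origin at its foot.
- beaker: bystander: glass beaker, 66 mm across, 85 mm high; origin at its foot.
- stopper: bystander: glass stopper, 28 mm across, 30 mm high; origin at its foot.
- dish: bystander: glass dish, 90 mm across, 15 mm high; origin at its foot.
- foot (a point): foot of the stay, its lower pivot, in a slot along the case's x on the right wall, 40 mm below the hinge axis and about 120 mm in front of it. It is only clamped there: if the taut stay is pulled, or the locked one pushed, with more than about 13 N at the handle, the foot slips along the slot and the setting is spoilt (more than 2 mm).
There are look-alikes about, which are no part of the job. What is shaped like the part that bears weight_mid but pink or purple is not meant.

How it is judged (in metres and radians):
On the way, in this order (a step that is already met when the one before it is completed fails the run):
1. the lid stands open, resting on the locked stay, the weight still outside (value of joint lid above 1.15 rad and z of knob in the frame of case above 0.1325 m and horizontal distance between weight_mid and bay above 0.1 m), for 0.2 s.
2. the weight stands upright on the floor of the left bay, let go, with the lid still on its locked stay (z of knob in the frame of case above 0.131 m and x of weight_mid in the frame of bay between -0.07 and 0.07 m and y of weight_mid in the frame of bay between -0.035 and 0.035 m and z of weight_mid in the frame of bay below 0.042 m and angle between weight_mid's own z axis and vertical below 0.1 rad and contact force between the fingers and weight below 0.1 N), for 0.2 s.
At the end, for the whole second after the job is handed in: The lid is shut (within 0.03 rad) and at rest, and the weight stands upright (within 0.1 rad) on the floor of the left bay (value of joint lid below 0.03 rad and velocity of joint lid below 0.05 rad/s and x of weight_mid in the frame of bay between -0.07 and 0.07 m and y of weight_mid in the frame of bay between -0.035 and 0.035 m and z of weight_mid in the frame of bay below 0.042 m and angle between weight_mid's own z axis and vertical below 0.1 rad); the robot touches nothing.
It fails at once if the stay is pushed with more than 14 N (contact force between anything else and stay above 14 N).
It fails at once if the stay's foot is pulled or pushed along its slot by more than 2 mm (distance of foot from where it was at the start of the episode above 0.002 m).
It fails at once if another weight in the case is moved by more than 25 mm or tipped (distance of any of weight_b, weight_c from where it was at the start of the episode above 0.025 m or angle between any of weight_b, weight_c's own z axis and vertical above 0.3 rad).
It fails at once if the flask, bottle, beaker, stopper or dish is moved by more than 25 mm (distance of any of flask, amber, beaker, stopper, dish from where it was at the start of the episode above 0.025 m).
It also fails if it takes over 72 s, if anything falls off the work surface, if the arm or the gripper's body presses on something with over 40 N, if the wrist force passes 120 N, or if a joint passes its speed limit or range.

ROBOT

A 6-joint arm with a two-finger parallel gripper is mounted at the origin on the work surface. World frame = base frame: x ahead of the robot, y to its left, z up, the work surface at z = 0. Lengths are in mm, angles in rad, forces in N, time in s.
With the tool pointing down it reaches from about 400 to 925 mm from the base axis. Payload 12.5 kg.
Tool frame: the origin (TCP) lies at the very end of the fingers, on their centre line; the grasp point (between the pads) lies 19 mm behind it; x points along the fingers, y is the direction in which the jaws open and shut, and the axes are right-handed (so a half turn about x gives the same grasp; the last joint's range is limited). The gripper opens to 95 mm and grips with 3 to 60 N. Pads are 20 mm wide; open, the fingers measure 119 mm over their backs; the gripper's body (75 mm by 180 mm) begins 59 mm behind the grasp point.
Start: joints at [-1.247, 0.491, 1.559, -0, 1.092, -0.106], TCP at [260.455, -568.164, 214.661] pointing down, gripper open.
Joint ranges: [-3.1, 3.1], [-0.84, 2.19], [0.05, 2.79], [-1.13, 4.28], [0.06, 2.93], [-2.69, 2.69]. Speed limits (rad/s): [2.22, 2.22, 2.79, 3.14, 3.14, 3.14].

INTERFACE

Orientations are given as [roll, pitch, yaw] about the fixed x, y, z axes, in that order (R = Rz(yaw) Ry(pitch) Rx(roll)).
In Python, from cell import * gives the robot as it stands.
- The arm moves only by the tool step_arm, never from a script. Its argument "steps" is a list of rows, each a list of 4 numbers: the shift along the tool's x, y, z in units of 50 mm (1.0 is 50 mm), then the turn about the tool's x in units of 8 degrees (1.0 is 8 degrees). A call has 1 to 20 rows; each row shifts and turns the commanded pose from where the row before left it, along the tool's axes as they then stand; what a row does not reach is not made up. A row lasts 1/8 s, in which the tool goes at most 62.5 mm and 10.7 degrees, less where a joint would pass 70% of its speed; a pose out of reach is approached as far as the arm can. A call is refused whole if a number of a shift passes 1 or a number of a turn 1, either way. A call with a gripper value outside its range is refused whole. "jaw" is the closure, from 0 (fully open) to 1 (shut), set as the call begins (left out, the last holds). The fingers move at their own pace and stop on an object; the grip force is fixed at half the most. Time passes only in rows, so rows that do not move let the fingers close. It gives the time, the measured TCP pose, the force and the opening at its end, in the units of the state.
- state(): the state, without advancing time (a new reading comes with each control period).
- read_camera(name): name is "scene" or "top" or "wrist"; returns the picture (420x560x3 uint8, red, green, blue); there is no depth.
- camera_info(name): a dict with "mtx" (3x3 intrinsics, pixels), "eye" and "attitude" of the camera in the world; the wrist camera has in their place "hand_eye" (4x4, takes a point from camera to tool coordinates, whose origin is the TCP and whose axes are the tool frame's). Camera axes: x right, y down, z forward; pixel columns grow to the right and rows downward; lengths in mm; the calibration is good to about 2 mm. A picture is of the moment at which its call begins: read the wrist's pose just before it. camera_info takes no time and is no camera call.
- job_done(): hands the job in, once; it reports no verdict.
The state is a dict: "t": time; "joints": joint angles; "qvel": joint speeds; "tau": joint torques, N m; "eef_pos": TCP position; "tcp_rot": TCP orientation; "ft_force": force on the tool from outside, world axes, zero at the start; "moment": the same for the moment, N m; "opening": opening from 0.0 (shut) to 1.0 (fully open).
Only numpy, scipy, OpenCV 4.12 (cv2) and the standard library are available. Lean on these libraries where they do the work, as an engineer would, in place of code of your own. Each camera call takes 0.05 s, during which the arm holds its last target.

## Working session

There is one attempt and no reset: what is moved stays moved. The work goes in short steps, Python scripts to look and compute and a tool call to move; the robot and the scene stay as the last step left them, time stands still between calls to the robot, and variables do not carry over. Pictures are saved under pics/ and viewed, and the job is handed in when it is done.

Besides the shell and the picture viewer there is one more tool, called after "Call:" by a JSON object that holds its "fn" and its "kwargs". step_arm: Moves the arm, as the interface text tells. Its arguments: {"type":"object","properties":{"steps":{"type":"array","items":{"type":"array","items":{"type":"number"}}},"jaw":{"type":"number"}},"required":["steps"]}

```bash
ls; mkdir -p pics; python3 - <<'E'
from cell import *
import cv2
print(state())
for n in ["scene","top","wrist"]:
    cv2.imwrite(f"pics/{n}0.png",read_camera(n)[:,:,::-1]); print(n,camera_info(n))
E
```

```text
pics
{'t': 0.0, 'joints': array([-1.24657580e+00,  4.91568776e-01,  1.55944184e+00,  5.48013228e-08,
        1.09170016e+00, -1.05584345e-01]), 'qvel': array([ 0.00130147,  0.00029438,  0.00032375,  0.00096351, -0.00056428,
       -0.00064479]), 'tau': array([ 4.32770103e-03, -6.12636209e+01, -2.58183557e+01,  6.94552856e-02,
        4.82348702e-02, -1.18671992e-04]), 'eef_pos': array([ 260.38602439, -567.91196036,  214.05864335]), 'tcp_rot': array([-1.67642414,  1.5696782 ,  1.89497336]), 'ft_force': array([0.20877122, 0.11070162, 0.22999538]), 'moment': array([0.01491372, 0.02923241, 0.05073078]), 'opening': 0.9957755483618499}
scene {'mtx': array([[499.63759919,   0.        , 279.44464837],
       [  0.        , 499.63759919, 211.36789271],
       [  0.        ,   0.        ,   1.        ]]), 'eye': array([1288.00453716, -527.48686535,  942.6979787 ]), 'attitude': array([-2.29611529, -0.00384847,  0.91893708])}
top {'mtx': array([[516.00221879,   0.        , 275.74311844],
       [  0.        , 516.00221879, 210.38531314],
       [  0.        ,   0.        ,   1.        ]]), 'eye': array([ 437.54321565,   41.78018998, 1715.96697375]), 'attitude': array([-3.08564984, -0.01558573, -1.58045426])}
wrist {'mtx': array([[350.49928503,   0.        , 279.48218006],
       [  0.        , 350.49928503, 209.257156  ],
       [  0.        ,   0.        ,   1.        ]]), 'hand_eye': array([[-1.33325409e-03, -2.64545219e-01,  9.64372360e-01,
        -1.69227714e+02],
       [ 9.99999041e-01, -7.14808812e-04,  1.18642301e-03,
        -1.22608843e+00],
       [ 3.75479325e-04,  9.64373017e-01,  2.64545918e-01,
        -7.51513223e+01],
       [ 0.00000000e+00,  0.00000000e+00,  0.00000000e+00,
         1.00000000e+00]])}
```

View pics/scene0.png

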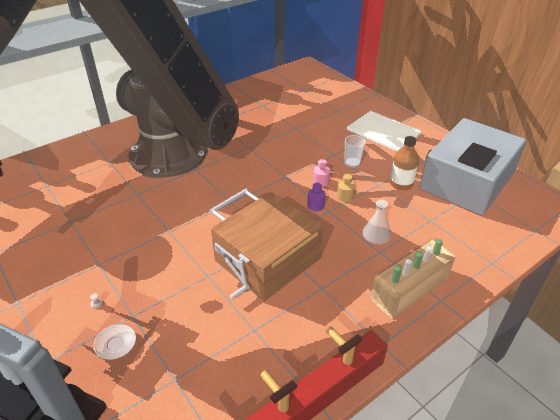

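View pics/top0.png

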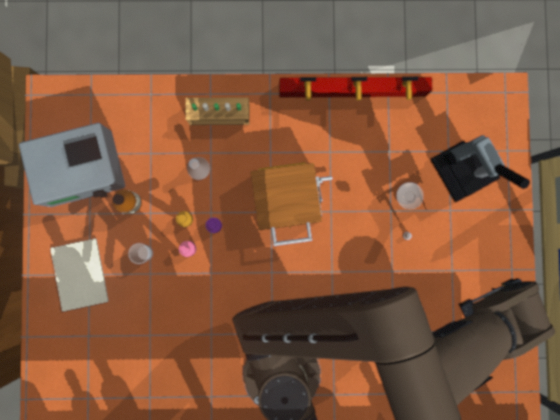

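View pics/wrist0.png

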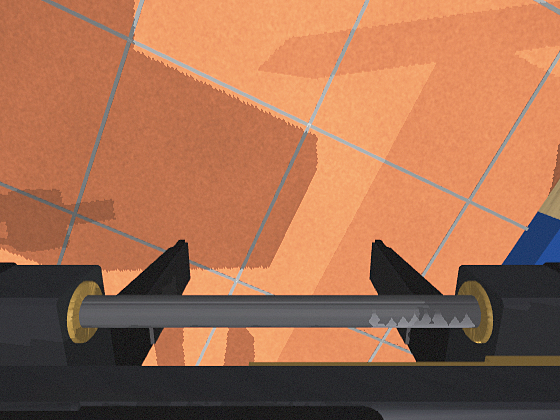

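```bash
cat > h.py <<'E'
from cell import *
import numpy as np, cv2
from scipy.spatial.transform import Rotation as Ro
def cam(n, st=None):
    i=camera_info(n); K=np.array(i["mtx"])
    if n=="wrist":
        s=st or state(); R=Ro.from_euler('xyz',s["tcp_rot"]).as_matrix(); H=np.array(i["hand_eye"])
        return K, R@H[:3,:3], R@H[:3,3]+s["eef_pos"]
    return K, Ro.from_euler('xyz',i["attitude"]).as_matrix(), np.array(i["eye"])
def ray(n,px,st=None):
    K,R,e=cam(n,st); return e, R@np.linalg.solve(K,[px[0],px[1],1.])
def onz(n,px,z,st=None):
    e,d=ray(n,px,st); return e+d*(z-e[2])/d[2]
def proj(n,P,st=None):
    K,R,e=cam(n,st); p=K@(R.T@(np.array(P)-e)); return p[:2]/p[2]
def two(r1,r2):
    (a,d),(b,f)=r1,r2; s=np.linalg.lstsq(np.stack([d,-f],1),b-a,rcond=None)[0]
    p,q=a+d*s[0],b+f*s[1]; return (p+q)/2,np.linalg.norm(p-q)
E
python3 - <<'E'
from h import *
for n,(x0,y0,x1,y1),k in [("top",(160,150,340,260),4.4),("scene",(195,150,395,300),4)]:
    im=cv2.imread(f"pics/{n}0.png")[y0:y1,x0:x1]
    cv2.imwrite(f"pics/{n}c.png",cv2.resize(im,None,fx=k,fy=k,interpolation=cv2.INTER_CUBIC))
E
```

```text
(no output)
```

View pics/topc.png

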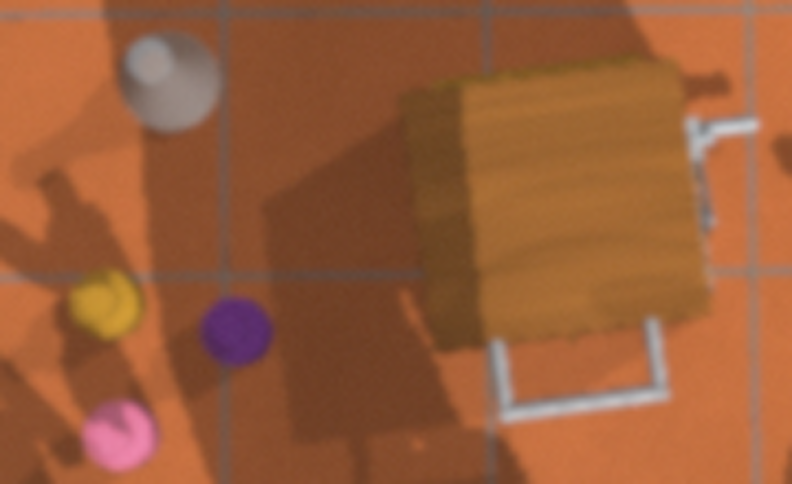

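View pics/scenec.png

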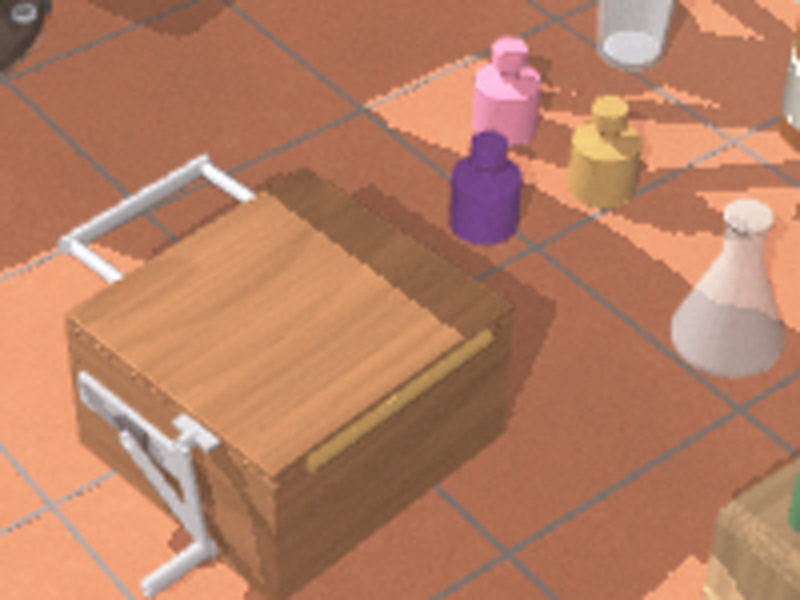

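```bash
python3 - <<'E'
from h import *
T=lambda x,y:(x/4.4+160-.4,y/4.4+150-.4)
S=lambda x,y:(x/4+195-.4,y/4+150-.4)
np.set_printoptions(precision=1,suppress=True)
for nm,c in dict(rl=(402,97),rr=(681,60),fr=(709,312),fl=(438,350)).items(): print(nm,onz("top",T(*c),115))
print("handle L/R",onz("top",T(504,415),110),onz("top",T(665,394),110))
print("2v",two(ray("top",T(504,413)),ray("scene",S(206,160))),two(ray("top",T(665,392)),ray("scene",S(66,243))))
print("lid rr", two(ray("top",T(681,60)),ray("scene",S(274,478))))
print("weight top", onz("top",T(105,303),75), onz("scene",S(610,105),75), two(ray("top",T(105,303)),ray("scene",S(610,105))))
print("knob end", two(ray("top",T(755,125)),ray("scene",S(150,586))))
im=cv2.imread("pics/top0.png");hsv=cv2.cvtColor(im,cv2.COLOR_BGR2HSV)[205:232,170:200]
m=((hsv[...,0]>18)&(hsv[...,0]<32)&(hsv[...,1]>140)&(hsv[...,2]>110)).astype(np.uint8)
mo=cv2.moments(m,True);print(m.sum(),mo['m10']/mo['m00']+170,mo['m01']/mo['m00']+205)
E
```

```text
rl [648.6  92.1 115. ]
rr [ 673.6 -106.3  115. ]
fr [ 494.2 -123.6  115. ]
fl [469.2  68.  115. ]
handle L/R [423.   21.9 110. ] [436.7 -92.1 110. ]
2v (array([425.2,  23.1, 114.5]), np.float64(2.778994494923569)) (array([438.4, -91.5, 112.2]), np.float64(1.080220466805255))
lid rr (array([ 675.4, -104.5,  112.2]), np.float64(4.846174960562623))
weight top [506.1 308.5  75. ] [507.  315.2  75. ] (array([507.8, 310.2,  77.5]), np.float64(5.601083384011537))
knob end (array([ 638. , -167.4,   28.4]), np.float64(3.976512795391871))
152 184.17763157894737 218.6513157894737
```

```bash
python3 - <<'E'
from h import *
np.set_printoptions(precision=3,suppress=True)
s=state();R=Ro.from_euler('xyz',s["tcp_rot"]).as_matrix();print(R)
print("ty yaw",np.degrees(np.arctan2(R[1,1],R[0,1])),"j1",np.degrees(s["joints"][0]),"j6",np.degrees(s["joints"][5]))
E
```

```text
[[-0.     0.417 -0.909]
 [ 0.001 -0.909 -0.417]
 [-1.    -0.001 -0.   ]]
ty yaw -65.37098740435239 j1 -71.42419818558719 j6 -6.052976720424247
```

Call:
{"fn": "step_arm", "kwargs": {"steps": [[0,-0.69,-0.63,0],[0,-0.69,-0.63,0],[0,-0.69,-0.63,0],[0,-0.69,-0.63,0],[0,-0.69,-0.63,0],[0,-0.69,-0.63,0],[0,-0.69,-0.63,0],[0,-0.69,-0.63,0],[0,-0.69,-0.63,0],[0,-0.69,-0.63,0],[0,-0.69,-0.63,0],[0,-0.69,-0.63,0],[0,0,0,-1],[0,0,0,-1],[0,0,0,-1],[0,0,0,-1],[0,0,0,-1],[0,0,0,-1],[0,0,0,-1],[0,0,0,-1]], "jaw": 0.5}}

```text
t: 2.65
eef_pos: [431.5, -34.3, 214.5]
tcp_rot: [-1.316, 1.571, -2.906]
ft_force: [0.3, -0.8, 0.5]
opening: 0.502
```

Call:
{"fn": "step_arm", "kwargs": {"steps": [[0,0,0,-1],[0,0,0,-0.05],[0,0,0,0]]}}

```text
t: 3.02
eef_pos: [431.5, -34.3, 214.6]
tcp_rot: [-0.598, 1.571, -2.049]
ft_force: [-0.2, 0.8, 0.6]
opening: 0.497
```

```bash
cat >> h.py <<'E'
np.set_printoptions(precision=2,suppress=True)
YAW=np.radians(7.0)
def rep():
    s=state();R=Ro.from_euler('xyz',s["tcp_rot"]).as_matrix()
    print("t",round(s["t"],2),"tcp",s["eef_pos"],"yaw",np.degrees(np.arctan2(R[1,1],R[0,1])),"F",s["ft_force"],"open",s["opening"],"tx",R[:,0],"j",s["joints"])
    return s,R
def go(target):
    s,R=rep(); print("tool units to target",R.T@(np.array(target)-s["eef_pos"])/50)
E
python3 - <<'E'
from h import *
s,R=rep()
cv2.imwrite("pics/w1.png",read_camera("wrist")[:,:,::-1])
print(proj("wrist",[430.5,-34.7,110],s))
E
```

```text
t 3.02 tcp [431.55 -34.29 214.59] yaw 6.864211126939136 F [-0.22  0.79  0.55] open 0.4973637300815241 tx [-0. -0. -1.] j [-0.23  0.22  2.   -0.    0.92 -0.35]
[277.63 209.97]
```

View pics/w1.png

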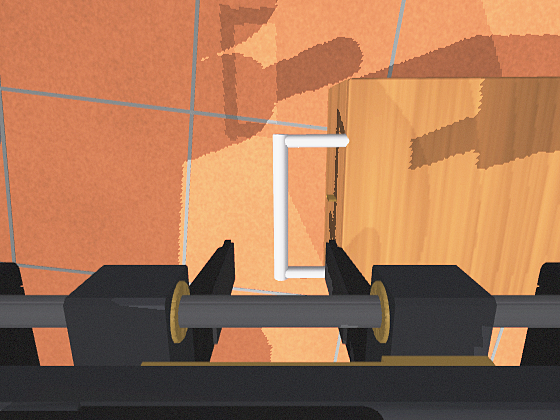

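```bash
python3 - <<'E'
from h import *
s=state();im=cv2.imread("pics/w1.png");hsv=cv2.cvtColor(im,cv2.COLOR_BGR2HSV)
m=((hsv[...,1]<60)&(hsv[...,2]>120))
c=[]
for r in range(152,264):
    x=np.where(m[r,265:300])[0]+265
    if len(x)>5:c.append((r,x.min(),x.max()))
c=np.array(c);mid=(c[:,1]+c[:,2])/2
p=np.polyfit(c[:,0],mid,1);print(p,(c[:,2]-c[:,1]).mean())
a=onz("wrist",(np.polyval(p,140),140),110,s);b=onz("wrist",(np.polyval(p,275),275),110,s)
print(a,b,"yaw",np.degrees(np.arctan2(-(a-b)[0],(a-b)[1])))
col=m[:,276:283].mean(1)>.5;print(np.where(col)[0][[0,-1]])
r=np.where(col)[0];print(onz("wrist",(280,r[0]),110,s),onz("wrist",(280,r[-1]),110,s))
# lid front edge
for row in (100,200):print(row,im[row,325:365,0])
E
```

```text
[  0.01 278.91] 13.446428571428571
[425.58  20.9  110.  ] [439.92 -91.67 110.  ] yaw 7.262064673699873
[121 294]
[424.01  34.97 110.  ] [ 441.47 -109.66  110.  ]
100 [109 111 115  82  78  78  77  81  87  83  85  82  83  76  76  85  83  87
  81  79  86  85  76  98 110  99  88  93  93  94  89  93  93  92  92  96
  96  95  95  96]
200 [ 83  79  81  52  70  70  72  66  65  69  70  54  82  82  84  85  83  77
  79 110 112  99 100  99 104 106 100 100 100  96 103 103  98 101 104 101
 107 104 106 106]
```

Call:
{"fn": "step_arm", "kwargs": {"steps": [[0.6,0.02,0,-0.05],[0.6,0,0,0],[0.6,0,0,0],[0.5,0,0,0],[0.17,0,0,0],[0,0,0,0]]}}

```text
t: 3.82
eef_pos: [432.6, -34.2, 91.1]
tcp_rot: [-1.807, 1.57, 3.035]
ft_force: [-0.5, 0.6, -0.3]
opening: 0.5
```

Call:
{"fn": "step_arm", "kwargs": {"steps": [[0,0,0,0],[0,0,0,0],[0,0,0,0],[0,0,0,0],[0,0,0,0]], "jaw": 1}}

```text
t: 4.45
eef_pos: [432.3, -34.2, 91.3]
tcp_rot: [-1.374, 1.57, -2.815]
ft_force: [-2.2, -0.9, 5.3]
opening: 0.12
```

```bash
python3 - <<'E'
import numpy as np
f=lambda q:np.array([-(235*np.sin(q)+5*np.cos(q)),-(235*np.cos(q)-5*np.sin(q))])
for i in range(16):
    print(round(.1*i,1),np.round((f(.1*i+.1)-f(.1*i))/50,3))
E
```

```text
0.0 [-0.469  0.033]
0.1 [-0.463  0.08 ]
0.2 [-0.453  0.126]
0.3 [-0.438  0.17 ]
0.4 [-0.419  0.213]
0.5 [-0.395  0.254]
0.6 [-0.368  0.292]
0.7 [-0.337  0.328]
0.8 [-0.303  0.36 ]
0.9 [-0.265  0.388]
1.0 [-0.225  0.412]
1.1 [-0.183  0.433]
1.2 [-0.139  0.449]
1.3 [-0.093  0.461]
1.4 [-0.047  0.468]
1.5 [0.   0.47]
```

Call:
{"fn": "step_arm", "kwargs": {"steps": [[-0.23,0.01,0,0],[-0.24,0.02,0,0],[-0.46,0.08,0,0],[0,0,0,0]]}}

```text
t: 4.95
eef_pos: [438.1, -33.5, 139.3]
tcp_rot: [1.023, 1.569, -0.418]
ft_force: [-3.5, -3.2, 1.6]
opening: 0.116
```

Call:
{"fn": "step_arm", "kwargs": {"steps": [[-0.45,0.13,0,0],[-0.44,0.17,0,0],[-0.42,0.21,0,0],[-0.4,0.25,0,0],[0,0,0,0]]}}

```text
t: 5.58
eef_pos: [474.7, -28.8, 224.7]
tcp_rot: [-1.097, 1.569, -2.538]
ft_force: [-11.5, -6.2, 8.8]
opening: 0.119
```

Call:
{"fn": "step_arm", "kwargs": {"steps": [[-0.37,0.29,0,0],[-0.34,0.33,0,0],[-0.3,0.36,0,0],[-0.27,0.39,0,0],[-0.22,0.41,0,0],[0,0,0,0]]}}

```text
t: 6.32
eef_pos: [564.9, -17.4, 301.0]
tcp_rot: [1.066, 1.567, -0.375]
ft_force: [-6.5, -3.3, 18.0]
opening: 0.117
```

```bash
python3 - <<'E'
from h import *
rep()
E
```

```text
t 6.33 tcp [564.89 -17.37 300.98] yaw 7.437745185939344 F [-6.46 -3.32 18.02] open 0.11695687962769373 tx [ 0. -0. -1.] j [-0.15  0.33  1.59 -0.    1.22 -0.28]
```

Call:
{"fn": "step_arm", "kwargs": {"steps": [[-0.05,-0.01,0,0],[-0.17,0.43,0,0],[0,0,0,0]]}}

```text
t: 6.7
eef_pos: [585.7, -14.7, 310.3]
tcp_rot: [0.989, 1.568, -0.452]
ft_force: [-0.7, -4.4, 7.5]
opening: 0.12
```

Call:
{"fn": "step_arm", "kwargs": {"steps": [[-0.14,0.45,0,0],[0,0,0,0]]}}

```text
t: 6.95
eef_pos: [608.2, -11.7, 317.5]
tcp_rot: [1.144, 1.567, -0.297]
ft_force: [1.1, -3.9, 7.8]
opening: 0.119
```

Call:
{"fn": "step_arm", "kwargs": {"steps": [[-0.09,0.46,0,0],[0,0,0,0]]}}

```text
t: 7.2
eef_pos: [631.1, -8.8, 322.0]
tcp_rot: [1.198, 1.567, -0.243]
ft_force: [1.3, -3.9, 8.0]
opening: 0.117
```

Call:
{"fn": "step_arm", "kwargs": {"steps": [[-0.02,0.15,0,0],[-0.02,0.15,0,0],[0,0,0,0]]}}

```text
t: 7.58
eef_pos: [645.1, -7.0, 323.5]
tcp_rot: [0.988, 1.569, -0.453]
ft_force: [1.9, -3.8, 5.2]
opening: 0.117
```

Call:
{"fn": "step_arm", "kwargs": {"steps": [[0,0.08,0,0],[0,0,0,0]]}}

```text
t: 7.82
eef_pos: [648.7, -6.5, 323.7]
tcp_rot: [0.854, 1.569, -0.587]
ft_force: [-0.3, -4.3, 5.8]
opening: 0.12
```

Call:
{"fn": "step_arm", "kwargs": {"steps": [[0,0.08,0,0],[0,0,0,0]]}}

```text
t: 8.07
eef_pos: [652.7, -6.0, 323.8]
tcp_rot: [0.908, 1.569, -0.534]
ft_force: [0.4, -3.9, 7.6]
opening: 0.119
```

Call:
{"fn": "step_arm", "kwargs": {"steps": [[0,0.06,0,0],[0,0,0,0]]}}

```text
t: 8.32
eef_pos: [655.6, -5.6, 323.9]
tcp_rot: [0.871, 1.569, -0.57]
ft_force: [-0.8, -4.6, 7.3]
opening: 0.119
```

Call:
{"fn": "step_arm", "kwargs": {"steps": [[0,0.06,0,0],[0,0,0,0]]}}

```text
t: 8.57
eef_pos: [658.6, -5.3, 323.9]
tcp_rot: [0.907, 1.569, -0.534]
ft_force: [-1.1, -4.0, 7.6]
opening: 0.117
```

Call:
{"fn": "step_arm", "kwargs": {"steps": [[0,0.06,0,0],[0,0,0,0]]}}

```text
t: 8.82
eef_pos: [661.6, -4.9, 323.9]
tcp_rot: [0.922, 1.568, -0.519]
ft_force: [-0.6, -4.4, 7.6]
opening: 0.119
```

Call:
{"fn": "step_arm", "kwargs": {"steps": [[0,0.06,0,0],[0,0,0,0]]}}

```text
t: 9.07
eef_pos: [664.6, -4.5, 323.9]
tcp_rot: [0.912, 1.568, -0.53]
ft_force: [-1.6, -5.1, 8.0]
opening: 0.117
```

Call:
{"fn": "step_arm", "kwargs": {"steps": [[0,0.03,0,0],[0,0,0,0]]}}

```text
t: 9.32
eef_pos: [665.9, -4.3, 323.9]
tcp_rot: [0.815, 1.569, -0.627]
ft_force: [-0.8, -4.0, 7.3]
opening: 0.121
```

Call:
{"fn": "step_arm", "kwargs": {"steps": [[0,0.03,0,0],[0,0,0,0]]}}

```text
t: 9.57
eef_pos: [667.4, -4.1, 323.8]
tcp_rot: [0.798, 1.569, -0.644]
ft_force: [-1.8, -4.1, 6.3]
opening: 0.119
```

```bash
python3 - <<'E'
from h import *
im=read_camera("scene")[:,:,::-1][140:300,170:370]
cv2.imwrite("pics/s2.png",cv2.resize(im,None,fx=3.75,fy=3.75,interpolation=cv2.INTER_CUBIC))
E
```

```text
(no output)
```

View pics/s2.png

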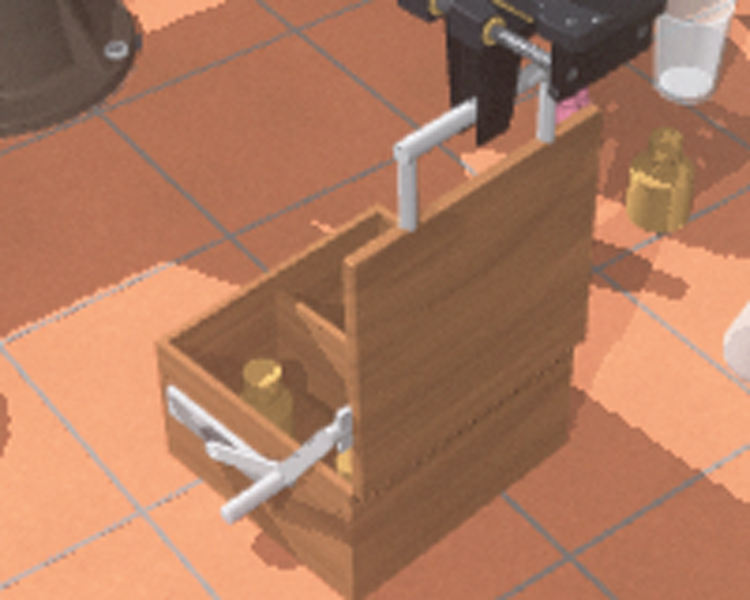

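```bash
cat >> h.py <<'E'
YAW=np.radians(7.35); CX=np.array([np.cos(YAW),np.sin(YAW),0]); CY=np.array([-np.sin(YAW),np.cos(YAW),0])
H=np.array([665.4,-4.5-0.6,105])
C0=H-92.5*CX; C0[2]=0
def tocase(P): d=np.array(P)-C0; return np.array([d@CX,d@CY,d[2]])
def tow(c): return C0+c[0]*CX+c[1]*CY+np.array([0,0,c[2]])
def ony(n,px,yc,st=None):
    e,d=ray(n,px,st); k=(yc-(e-C0)@CY)/(d@CY); return tocase(e+k*d)
E
python3 - <<'E'
from h import *
S=lambda x,y:(x/3.75+170-.4,y/3.75+140-.4)
print("end",ony("scene",S(232,515),-161)); print("inner",ony("scene",S(285,474),-107)); print("foot",ony("scene",S(213,450),-105)); print("lidpivot",ony("scene",S(345,432),-105))
E
```

```text
end [  56.9  -161.    108.54]
inner [  41.78 -107.     90.36]
foot [ -32.29 -105.     53.45]
lidpivot [  95.34 -105.    166.29]
```

Call:
{"fn": "step_arm", "kwargs": {"steps": [[0,0.04,0,0],[0,0,0,0]]}}

```text
t: 9.88
eef_pos: [669.4, -3.9, 323.7]
tcp_rot: [0.8, 1.569, -0.642]
ft_force: [-1.5, -4.6, 6.5]
opening: 0.119
```

Call:
{"fn": "step_arm", "kwargs": {"steps": [[0,0.04,0,0],[0,0,0,0]]}}

```text
t: 10.12
eef_pos: [671.4, -3.7, 323.6]
tcp_rot: [0.749, 1.569, -0.693]
ft_force: [-1.8, -4.4, 6.1]
opening: 0.12
```

Call:
{"fn": "step_arm", "kwargs": {"steps": [[0,0.04,0,0],[0,0,0,0]]}}

```text
t: 10.38
eef_pos: [673.4, -3.4, 323.5]
tcp_rot: [0.706, 1.569, -0.735]
ft_force: [-1.4, -4.4, 6.1]
opening: 0.114
```

Call:
{"fn": "step_arm", "kwargs": {"steps": [[0,0.04,0,0],[0,0,0,0]]}}

```text
t: 10.62
eef_pos: [675.3, -3.2, 323.5]
tcp_rot: [0.584, 1.569, -0.857]
ft_force: [-1.5, -5.3, 6.0]
opening: 0.117
```

Call:
{"fn": "step_arm", "kwargs": {"steps": [[0,0.04,0,0],[0,0,0,0]]}}

```text
t: 10.88
eef_pos: [677.2, -2.9, 323.3]
tcp_rot: [0.445, 1.569, -0.997]
ft_force: [-1.6, -5.1, 4.2]
opening: 0.119
```

Call:
{"fn": "step_arm", "kwargs": {"steps": [[0,0.04,0,0],[0,0,0,0]]}}

```text
t: 11.12
eef_pos: [679.2, -2.6, 323.2]
tcp_rot: [0.373, 1.57, -1.068]
ft_force: [-1.1, -5.8, 4.0]
opening: 0.12
```

```bash
python3 - <<'E'
from h import *
im=read_camera("scene")[:,:,::-1]
cv2.imwrite("pics/s3f.png",im);im=im[220:300,200:300]
cv2.imwrite("pics/s3.png",cv2.resize(im,None,fx=7,fy=7,interpolation=cv2.INTER_CUBIC))
E
```

```text
(no output)
```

View pics/s3.png

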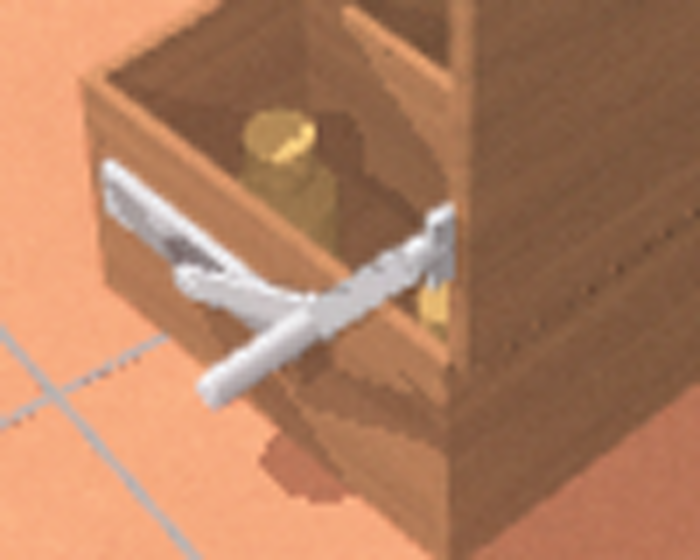

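```bash
python3 - <<'E'
from h import *
S=lambda x,y:(x/7+200-.4,y/7+220-.4)
F=ony("scene",S(190,282),-108);K=ony("scene",S(312,312),-108);L=ony("scene",S(440,250),-108)
print(F,K,L,np.linalg.norm(F-K),np.linalg.norm(K-L),np.linalg.norm(F-L)); print(ony("scene",S(212,392),-161))
E
```

```text
[ -26.91 -108.     58.84] [  38.26 -108.     94.55] [ 101.34 -108.    171.45] 74.31347167387837 99.46212057479083 170.67357573158742
[  51.58 -161.    108.6 ]
```

Call:
{"fn": "step_arm", "kwargs": {"steps": [[0,0.04,0,0],[0,0,0,0]]}}

```text
t: 11.42
eef_pos: [681.2, -2.4, 323.0]
tcp_rot: [0.094, 1.57, -1.347]
ft_force: [-1.2, -4.8, 4.2]
opening: 0.12
```

Call:
{"fn": "step_arm", "kwargs": {"steps": [[0,0.04,0,0],[0,0,0,0]]}}

```text
t: 11.68
eef_pos: [683.1, -2.1, 322.8]
tcp_rot: [-0.16, 1.57, -1.601]
ft_force: [-0.7, -5.2, 3.3]
opening: 0.117
```

Call:
{"fn": "step_arm", "kwargs": {"steps": [[0,0.04,0,0],[0,0,0,0]]}}

```text
t: 11.92
eef_pos: [685.1, -1.8, 322.7]
tcp_rot: [-0.329, 1.57, -1.77]
ft_force: [-1.2, -5.1, 2.3]
opening: 0.119
```

Call:
{"fn": "step_arm", "kwargs": {"steps": [[0.01,0.04,0,0],[0,0,0,0]]}}

```text
t: 12.18
eef_pos: [687.2, -1.5, 322.5]
tcp_rot: [0.36, 1.57, -1.082]
ft_force: [-1.4, -5.8, 2.9]
opening: 0.116
```

Call:
{"fn": "step_arm", "kwargs": {"steps": [[0.01,0.04,0,0],[0,0,0,0]]}}

```text
t: 12.42
eef_pos: [689.4, -1.2, 322.3]
tcp_rot: [0.727, 1.569, -0.715]
ft_force: [-0.3, -4.7, 5.1]
opening: 0.12
```

Call:
{"fn": "step_arm", "kwargs": {"steps": [[0.01,0.04,0,0],[0,0,0,0]]}}

```text
t: 12.68
eef_pos: [691.4, -1.0, 321.9]
tcp_rot: [0.867, 1.569, -0.575]
ft_force: [-0.6, -5.4, 4.7]
opening: 0.114
```

```bash
python3 - <<'E'
from h import *
im=read_camera("scene")[:,:,::-1]
cv2.imwrite("pics/s4f.png",im);im=im[220:300,200:300]
cv2.imwrite("pics/s4.png",cv2.resize(im,None,fx=7,fy=7,interpolation=cv2.INTER_CUBIC))
E
```

```text
(no output)
```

View pics/s4.png

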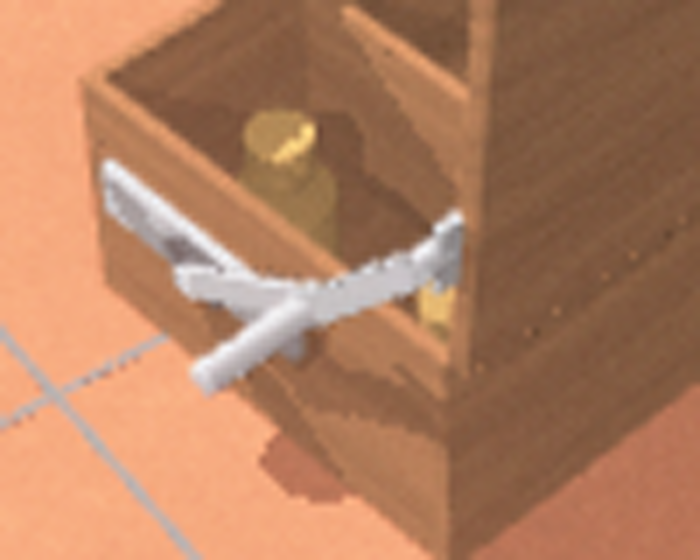

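Call:
{"fn": "step_arm", "kwargs": {"steps": [[0.01,0.04,0,0],[0,0,0,0]]}}

```text
t: 12.98
eef_pos: [693.5, -0.7, 321.6]
tcp_rot: [0.969, 1.569, -0.472]
ft_force: [-0.7, -4.8, 6.8]
opening: 0.117
```

Call:
{"fn": "step_arm", "kwargs": {"steps": [[0.01,0.04,0,0],[0,0,0,0]]}}

```text
t: 13.22
eef_pos: [695.6, -0.5, 321.3]
tcp_rot: [1.035, 1.568, -0.407]
ft_force: [0.4, -5.9, 7.7]
opening: 0.115
```

Call:
{"fn": "step_arm", "kwargs": {"steps": [[0.01,0.04,0,0],[0,0,0,0]]}}

```text
t: 13.48
eef_pos: [697.6, -0.2, 320.9]
tcp_rot: [1.088, 1.568, -0.354]
ft_force: [0.1, -4.3, 8.4]
opening: 0.118
```

Call:
{"fn": "step_arm", "kwargs": {"steps": [[0.01,0.03,0,0],[0,0,0,0]]}}

```text
t: 13.72
eef_pos: [699.2, -0.1, 320.7]
tcp_rot: [1.13, 1.567, -0.312]
ft_force: [0.9, -4.2, 9.5]
opening: 0.116
```

Call:
{"fn": "step_arm", "kwargs": {"steps": [[0,0.03,0,0],[0,0,0,0]]}}

```text
t: 13.98
eef_pos: [700.6, 0.2, 320.6]
tcp_rot: [1.074, 1.568, -0.367]
ft_force: [0.5, -5.0, 8.2]
opening: 0.116
```

Call:
{"fn": "step_arm", "kwargs": {"steps": [[0.01,0.03,0,0],[0,0,0,0]]}}

```text
t: 14.22
eef_pos: [701.9, 0.3, 320.2]
tcp_rot: [1.031, 1.568, -0.41]
ft_force: [-1.2, -5.0, 10.0]
opening: 0.117
```

```bash
python3 - <<'E'
from h import *
im=read_camera("scene")[:,:,::-1]
cv2.imwrite("pics/s5f.png",im);im=im[220:300,200:300]
cv2.imwrite("pics/s5.png",cv2.resize(im,None,fx=7,fy=7,interpolation=cv2.INTER_CUBIC))
E
```

```text
(no output)
```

View pics/s5.png

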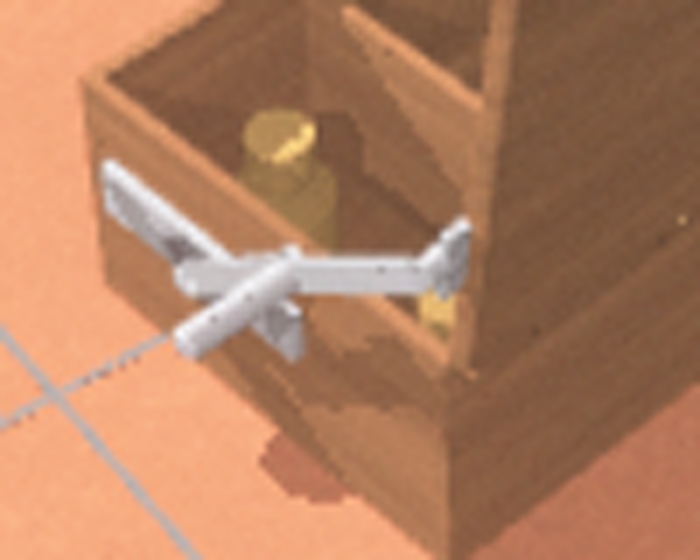

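```bash
python3 - <<'E'
from h import *
S=lambda x,y:(x/7+200-.4,y/7+220-.4)
for nm,p,y in [("F",(190,278),-108),("K",(292,263),-108),("L",(435,275),-108),("end",(190,342),-161),("casecornerTop",(450,428),-100),("front top",(90,82),-100)]: print(nm,ony("scene",S(*p),y))
for c in [(0,-143,116),(32,-161,116),(-27.5,-106,65),(-92.5,-100,105),(92.5,-100,105)]: print(c,(proj("scene",tow(c))+.4-[200,220])*7)
rep()
E
```

```text
F [ -26.69 -108.     61.01]
K [  29.59 -108.    111.23]
L [  98.76 -108.    158.44]
end [  42.57 -161.    124.77]
casecornerTop [  94.98 -100.     77.56]
front top [ -84.29 -100.    109.21]
(0, -143, 116) [149.17 260.61]
(32, -161, 116) [170.14 342.8 ]
(-27.5, -106, 65) [192.17 265.77]
(-92.5, -100, 105) [76.01 79.04]
(92.5, -100, 105) [443.19 367.03]
t 14.28 tcp [701.91   0.28 320.21] yaw 7.4062907639406665 F [-1.51 -5.    8.12] open 0.11773453851186384 tx [ 0. -0. -1.] j [-0.09  0.54  1.2  -0.    1.4  -0.22]
```

Call:
{"fn": "step_arm", "kwargs": {"steps": [[0,0.02,0,0],[0,0,0,0]]}}

```text
t: 14.52
eef_pos: [702.6, 0.4, 320.1]
tcp_rot: [0.847, 1.569, -0.595]
ft_force: [-0.9, -5.5, 9.3]
opening: 0.115
```

Call:
{"fn": "step_arm", "kwargs": {"steps": [[0,0,0,0],[0,0,0,0]]}}

```text
t: 14.78
eef_pos: [702.7, 0.4, 320.1]
tcp_rot: [0.895, 1.569, -0.546]
ft_force: [-2.6, -5.7, 8.6]
opening: 0.117
```

```bash
python3 - <<'E'
from h import *
im=read_camera("scene")[:,:,::-1]
im=im[220:300,200:300]
cv2.imwrite("pics/s6.png",cv2.resize(im,None,fx=7,fy=7,interpolation=cv2.INTER_CUBIC))
E
```

```text
(no output)
```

View pics/s6.png

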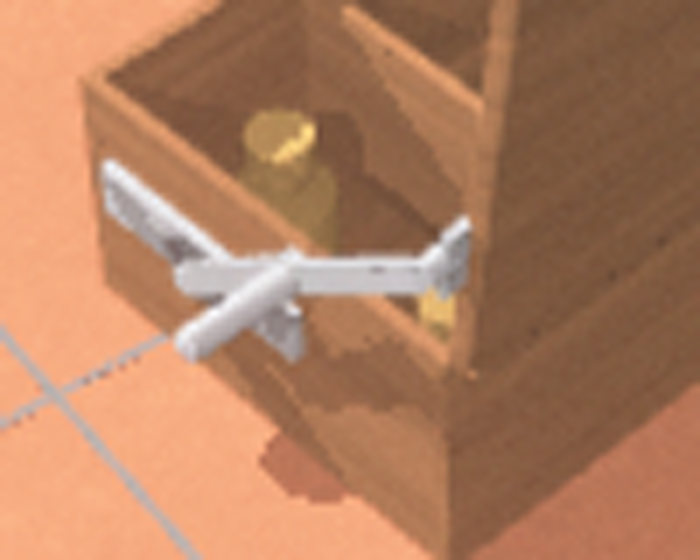

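Call:
{"fn": "step_arm", "kwargs": {"steps": [[0,0.02,0,0],[0,0,0,0]]}}

```text
t: 15.08
eef_pos: [703.4, 0.5, 319.9]
tcp_rot: [0.568, 1.569, -0.874]
ft_force: [-2.9, -5.6, 8.8]
opening: 0.115
```

Call:
{"fn": "step_arm", "kwargs": {"steps": [[0,0.02,0,0],[0,0,0,0]]}}

```text
t: 15.32
eef_pos: [704.2, 0.5, 319.8]
tcp_rot: [0.141, 1.569, -1.301]
ft_force: [-4.7, -5.7, 8.0]
opening: 0.115
```

Call:
{"fn": "step_arm", "kwargs": {"steps": [[-0.03,-0.19,0,0],[-0.02,-0.19,0,0],[-0.02,-0.19,0,0],[0,0,0,0]]}}

```text
t: 15.82
eef_pos: [676.3, -2.7, 323.1]
tcp_rot: [1.067, 1.569, -0.374]
ft_force: [0.4, -4.8, 7.8]
opening: 0.117
```

```bash
python3 - <<'E'
from h import *
im=read_camera("scene")[:,:,::-1]
im=im[220:300,200:300]
cv2.imwrite("pics/s7.png",cv2.resize(im,None,fx=7,fy=7,interpolation=cv2.INTER_CUBIC))
E
```

```text
(no output)
```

View pics/s7.png

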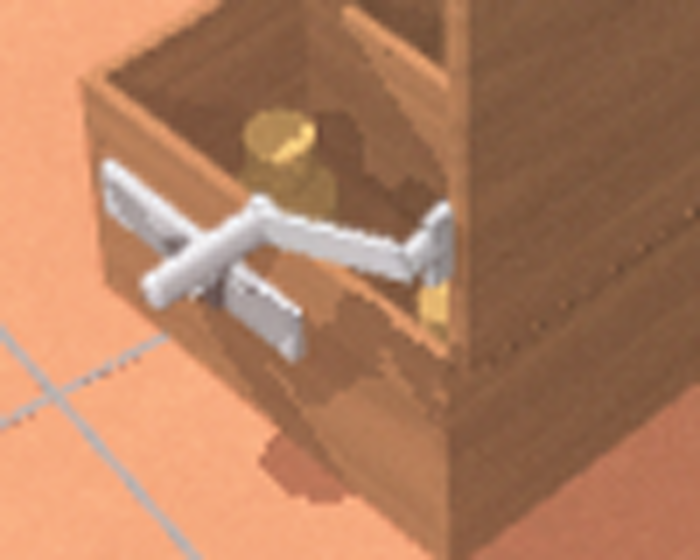

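Call:
{"fn": "step_arm", "kwargs": {"steps": [[-0.01,-0.16,0,0],[0,-0.16,0,0],[0,0,0,0]]}}

```text
t: 16.25
eef_pos: [660.4, -4.5, 323.0]
tcp_rot: [0.622, 1.571, -0.82]
ft_force: [-1.9, -2.1, 6.1]
opening: 0.117
```

Call:
{"fn": "step_arm", "kwargs": {"steps": [[0,-0.04,0,0],[0,0,0,0]]}}

```text
t: 16.5
eef_pos: [659.2, -4.6, 323.0]
tcp_rot: [1.373, 1.569, -0.068]
ft_force: [1.5, -2.0, 5.7]
opening: 0.118
```

Call:
{"fn": "step_arm", "kwargs": {"steps": [[0,-0.04,0,0],[0,0,0,0]]}}

```text
t: 16.75
eef_pos: [657.2, -4.9, 322.9]
tcp_rot: [1.367, 1.57, -0.074]
ft_force: [1.8, -2.5, 5.9]
opening: 0.119
```

Call:
{"fn": "step_arm", "kwargs": {"steps": [[0,-0.04,0,0],[0,0,0,0]]}}

```text
t: 17.0
eef_pos: [655.1, -5.0, 322.8]
tcp_rot: [1.623, 1.57, 0.182]
ft_force: [3.5, -2.0, 5.6]
opening: 0.122
```

Call:
{"fn": "step_arm", "kwargs": {"steps": [[0,-0.04,0,0],[0,0,0,0]]}}

```text
t: 17.25
eef_pos: [652.8, -5.4, 322.7]
tcp_rot: [1.71, 1.57, 0.269]
ft_force: [3.3, -1.8, 4.5]
opening: 0.121
```

Call:
{"fn": "step_arm", "kwargs": {"steps": [[0,-0.04,0,0],[0,0,0,0]]}}

```text
t: 17.5
eef_pos: [650.5, -5.7, 322.5]
tcp_rot: [-1.78, 1.57, 3.062]
ft_force: [3.0, -1.2, 3.4]
opening: 0.118
```

Call:
{"fn": "step_arm", "kwargs": {"steps": [[0,-0.04,0,0],[0,0,0,0]]}}

```text
t: 17.75
eef_pos: [648.4, -5.9, 322.3]
tcp_rot: [-1.807, 1.57, 3.035]
ft_force: [1.9, -0.9, 2.0]
opening: 0.114
```

Call:
{"fn": "step_arm", "kwargs": {"steps": [[0.01,-0.04,0,0],[0,0,0,0]]}}

```text
t: 18.0
eef_pos: [646.5, -6.2, 322.1]
tcp_rot: [-1.741, 1.57, 3.101]
ft_force: [2.0, -0.9, 2.1]
opening: 0.116
```

Call:
{"fn": "step_arm", "kwargs": {"steps": [[0.01,-0.04,0,0],[0,0,0,0]]}}

```text
t: 18.25
eef_pos: [644.6, -6.5, 321.9]
tcp_rot: [1.368, 1.571, -0.073]
ft_force: [1.6, -0.4, 5.1]
opening: 0.116
```

Call:
{"fn": "step_arm", "kwargs": {"steps": [[0.01,-0.04,0,0],[0,0,0,0]]}}

```text
t: 18.5
eef_pos: [642.7, -6.7, 321.6]
tcp_rot: [1.337, 1.57, -0.104]
ft_force: [2.1, 0.6, 5.6]
opening: 0.121
```

Call:
{"fn": "step_arm", "kwargs": {"steps": [[0.01,-0.04,0,0],[0,0,0,0]]}}

```text
t: 18.75
eef_pos: [640.9, -7.0, 321.4]
tcp_rot: [1.404, 1.57, -0.038]
ft_force: [2.1, 0.4, 6.5]
opening: 0.118
```

Call:
{"fn": "step_arm", "kwargs": {"steps": [[0.01,-0.04,0,0],[0,0,0,0]]}}

```text
t: 19.0
eef_pos: [639.1, -7.2, 321.1]
tcp_rot: [1.416, 1.569, -0.025]
ft_force: [2.3, 0.2, 9.4]
opening: 0.118
```

Call:
{"fn": "step_arm", "kwargs": {"steps": [[0.01,-0.04,0,0],[0,0,0,0]]}}

```text
t: 19.25
eef_pos: [637.4, -7.4, 320.9]
tcp_rot: [1.457, 1.568, 0.016]
ft_force: [4.9, 1.0, 8.3]
opening: 0.112
```

```bash
python3 - <<'E'
from h import *
im=read_camera("scene")[:,:,::-1]
cv2.imwrite("pics/s8f.png",im)
im=im[220:300,200:300]
cv2.imwrite("pics/s8.png",cv2.resize(im,None,fx=7,fy=7,interpolation=cv2.INTER_CUBIC))
for z in (133,140): print([(proj("scene",tow((x,-161,z)))+.4-[200,220])*7 for x in (10,14)])
E
```

```text
[array([121.43, 269.32]), array([129.53, 275.97])]
[array([119.67, 254.03]), array([127.79, 260.68])]
```

View pics/s8.png

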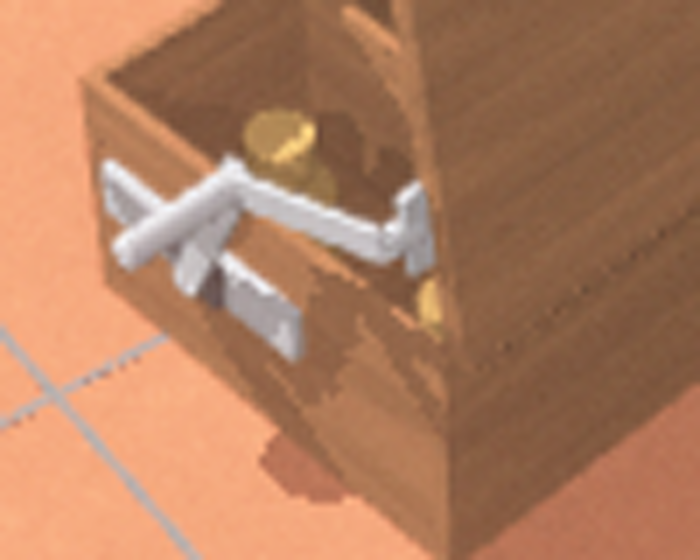

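Call:
{"fn": "step_arm", "kwargs": {"steps": [[0,-0.03,0,0],[0,0,0,0]]}}

```text
t: 19.55
eef_pos: [636.1, -7.5, 320.7]
tcp_rot: [1.476, 1.567, 0.035]
ft_force: [5.3, 1.2, 8.9]
opening: 0.118
```

Call:
{"fn": "step_arm", "kwargs": {"steps": [[0,-0.03,0,0],[0,0,0,0]]}}

```text
t: 19.8
eef_pos: [634.8, -7.7, 320.6]
tcp_rot: [1.504, 1.567, 0.063]
ft_force: [7.1, 0.9, 8.3]
opening: 0.118
```

Call:
{"fn": "step_arm", "kwargs": {"steps": [[0,-0.03,0,0],[0,0,0,0]]}}

```text
t: 20.05
eef_pos: [633.4, -7.8, 320.5]
tcp_rot: [1.532, 1.567, 0.091]
ft_force: [7.5, 1.4, 6.7]
opening: 0.119
```

```bash
python3 - <<'E'
from h import *
im=read_camera("scene")[:,:,::-1]
cv2.imwrite("pics/s9f.png",im)
im=im[220:300,200:300]
cv2.imwrite("pics/s9.png",cv2.resize(im,None,fx=7,fy=7,interpolation=cv2.INTER_CUBIC))
a=cv2.imread("pics/s8f.png");d=cv2.absdiff(a,cv2.imread("pics/s9f.png")).sum(2)
print(d[235:275,210:250].max(), np.argwhere(d[225:280,205:262]>90)[:60].tolist())
rep()
E
```

```text
193 [[17, 26], [17, 27], [17, 28], [18, 26], [20, 23], [20, 31], [21, 22], [21, 23], [22, 20], [22, 21], [22, 36], [22, 51], [22, 52], [23, 19], [23, 20], [23, 51], [23, 52], [23, 53], [24, 41], [25, 51], [26, 14], [26, 46], [26, 50], [26, 51], [27, 13], [28, 11], [28, 12], [28, 22], [28, 49], [29, 11], [31, 51], [32, 12], [40, 36]]
t 20.1 tcp [633.39  -7.83 320.48] yaw 7.42887185265999 F [7.81 2.   6.77] open 0.11889096206058437 tx [ 0.  0. -1.] j [-0.12  0.42  1.39  0.    1.33 -0.25]
```

View pics/s9.png

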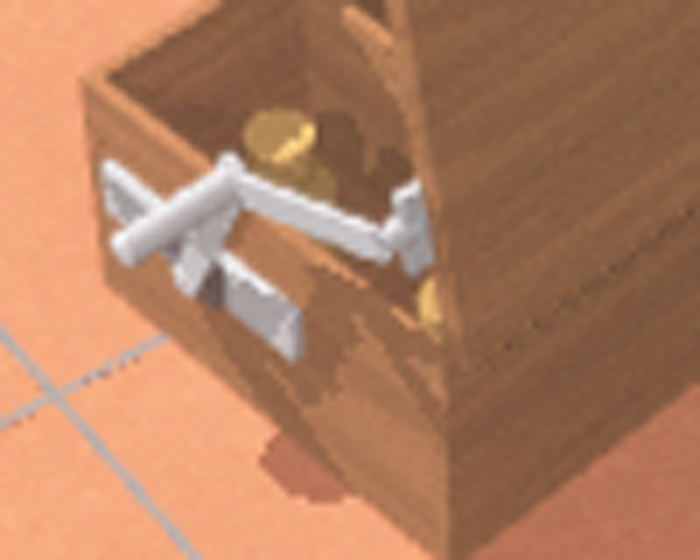

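```bash
python3 - <<'E'
from h import *
S=lambda x,y:(x/7+200-.4,y/7+220-.4)
print(ony("scene",S(190,345),-161),ony("scene",S(122,250),-161),ony("scene",S(123,255),-161))
E
```

```text
[  42.42 -161.    123.26] [  11.52 -161.    142.98] [  11.75 -161.    140.88]
```

Call:
{"fn": "step_arm", "kwargs": {"steps": [[0,-0.03,0,0],[0,0,0,0]]}}

```text
t: 20.35
eef_pos: [632.1, -8.0, 320.4]
tcp_rot: [1.538, 1.567, 0.097]
ft_force: [8.9, 1.4, 5.5]
opening: 0.117
```

Call:
{"fn": "step_arm", "kwargs": {"steps": [[0,0.06,0,0],[0,0,0,0]]}}

```text
t: 20.6
eef_pos: [634.5, -7.7, 320.7]
tcp_rot: [1.502, 1.568, 0.061]
ft_force: [5.5, 0.4, 9.0]
opening: 0.12
```

Call:
{"fn": "step_arm", "kwargs": {"steps": [[0,0,0,0],[0,0,0,0],[0,0,0,0]], "jaw": 0.6}}

```text
t: 20.98
eef_pos: [633.4, -7.9, 319.0]
tcp_rot: [-1.708, 1.569, 3.134]
ft_force: [0.1, 0.2, -0.6]
opening: 0.37
```

```bash
python3 - <<'E'
from h import *
rep()
im=read_camera("scene")[:,:,::-1]
cv2.imwrite("pics/s10f.png",im)
im=im[220:300,200:300]
cv2.imwrite("pics/s10.png",cv2.resize(im,None,fx=7,fy=7,interpolation=cv2.INTER_CUBIC))
E
```

```text
t 20.98 tcp [633.36  -7.91 319.  ] yaw 7.424989429384545 F [ 0.12  0.15 -0.64] open 0.3698426592119958 tx [-0.  0. -1.] j [-0.12  0.42  1.39 -0.    1.33 -0.25]
```

View pics/s10.png

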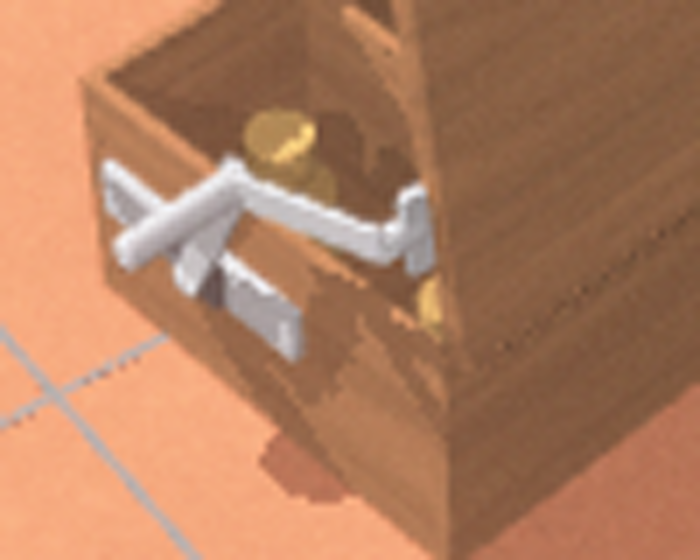

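View pics/s10f.png

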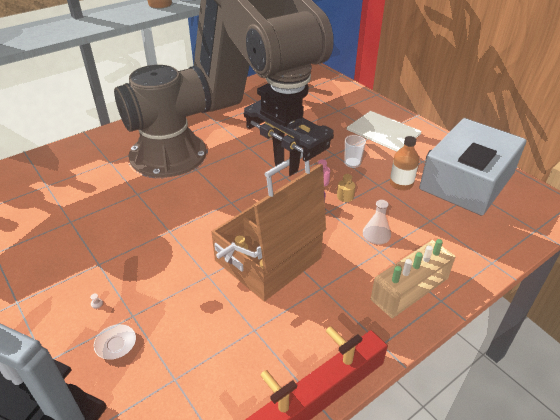

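```bash
python3 - <<'E'
from h import *
p=lambda z:proj("scene",tow((-27.5+np.sqrt(79**2-(z-65)**2),-161,z)))
for z in (128,130,132,134,136,138,140): print(z,(p(z)-p(116)),(p(z)-p(116))*7)
E
```

```text
128 [-4.08 -6.73] [-28.58 -47.11]
130 [-4.95 -8.01] [-34.68 -56.06]
132 [-5.91 -9.35] [-41.34 -65.48]
134 [ -6.96 -10.78] [-48.69 -75.46]
136 [ -8.13 -12.31] [-56.93 -86.16]
138 [ -9.48 -13.98] [-66.39 -97.86]
140 [-11.1  -15.87] [ -77.72 -111.08]
```

Call:
{"fn": "step_arm", "kwargs": {"steps": [[-0.5,0,0,0],[-0.5,0,0,0],[0,0,0,0]]}}

```text
t: 21.4
eef_pos: [634.1, -8.0, 371.0]
tcp_rot: [1.262, 1.568, -0.18]
ft_force: [-0.7, 0.1, -0.9]
opening: 0.399
```

```bash
python3 - <<'E'
from h import *
im=read_camera("scene")[:,:,::-1]
cv2.imwrite("pics/s11f.png",im)
K=np.zeros(2)
def pts(f):
    if f is None: return
b=cv2.cvtColor(cv2.imread("pics/s11f.png"),cv2.COLOR_BGR2GRAY)
a=cv2.cvtColor(cv2.resize(cv2.imread("pics/s6.png"),(100,80),interpolation=cv2.INTER_AREA),cv2.COLOR_BGR2GRAY)
t=a[44:53,23:38]  # knob end in taut crop
up=lambda m:cv2.resize(m,None,fx=4,fy=4,interpolation=cv2.INTER_CUBIC)
r=cv2.matchTemplate(up(b[220:300,200:300]),up(t),cv2.TM_CCOEFF_NORMED);_,v,_,l=cv2.minMaxLoc(r)
print(v,np.array(l)/4-[23,44])
E
```

```text
0.7728303670883179 [ -1.  -18.5]
```

```bash
python3 - <<'E'
from h import *
T=lambda x,y:(x/4.4+160-.4,y/4.4+150-.4)
for n,c in dict(brass=(105,303),purple=(237,332),pink=(121,435)).items(): print(n,onz("top",T(*c),60))
print("flask",onz("top",T(170,80),56)); print("beaker",onz("top",(140,253),80),"amber",onz("top",(124,201),150))
s,R=rep()
print("tgt above weight",R.T@(np.array([505,312,200])-s["eef_pos"])/50)
print("place",tow((-45,48.5,0)))
E
```

```text
brass [506.72 310.91  60.  ]
purple [484.73 215.06  60.  ]
pink [410.76 299.3   60.  ]
flask [670.27 264.03  56.  ]
beaker [398.31 444.09  80.  ] amber [557.52 475.94 150.  ]
t 21.45 tcp [633.75  -7.95 369.53] yaw 7.423514747527539 F [-0.84 -0.52 -0.02] open 0.3979880751783272 tx [ 0. -0. -1.] j [-0.12  0.4   1.3  -0.    1.44 -0.25]
tgt above weight [ 3.39 -1.73 -6.68]
place [522.83  25.41   0.  ]
```

Call:
{"fn": "step_arm", "kwargs": {"steps": [[0,-0.22,-0.83,0],[0,-0.22,-0.83,0],[0,-0.22,-0.83,0],[0.68,-0.22,-0.83,0],[0.68,-0.22,-0.83,0],[0.68,-0.21,-0.84,0],[0.68,-0.21,-0.84,0],[0.68,-0.21,-0.84,0],[0,0,0,-1],[0,0,0,-1],[0,0,0,-1],[0,0,0,-1],[0,0,0,-1],[0,0,0,-1],[0,0,0,-1],[0,0,0,-1],[0,0,0,-1],[0,0,0,-1],[0,0,0,-1],[0,0,0,-0.25]], "jaw": 0.4}}

```text
t: 23.95
eef_pos: [504.4, 311.3, 198.5]
tcp_rot: [-2.762, 1.569, -2.632]
ft_force: [0.0, -0.2, -0.1]
opening: 0.6
```

Call:
{"fn": "step_arm", "kwargs": {"steps": [[0,0,0,0]]}}

```text
t: 24.08
eef_pos: [504.7, 311.4, 199.0]
tcp_rot: [-2.758, 1.57, -2.63]
ft_force: [-0.5, -0.0, -0.2]
opening: 0.598
```

```bash
python3 - <<'E'
from h import *
s,R=rep()
cv2.imwrite("pics/w3.png",read_camera("wrist")[:,:,::-1])
print(proj("wrist",[506.7,311,75],s))
E
```

```text
t 24.07 tcp [504.65 311.43 198.98] yaw 97.30685181838359 F [-0.49 -0.04 -0.17] open 0.5978801998888906 tx [-0. -0. -1.] j [ 0.44  0.46  1.66 -0.    1.02 -1.26]
[277.6  204.38]
```

View pics/w3.png

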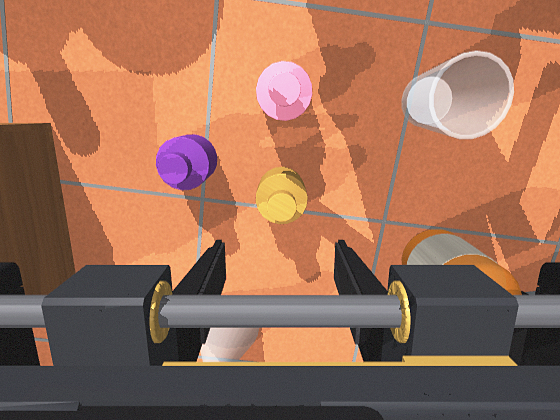

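```bash
python3 - <<'E'
from h import *
im=cv2.imread("pics/w3.png")[160:235,245:320]
cv2.imwrite("pics/w3c.png",cv2.resize(im,None,fx=8,fy=8,interpolation=cv2.INTER_CUBIC))
s,R=rep()
for p in [(280,207)]: print(onz("wrist",p,75,s))
E
```

```text
t 24.12 tcp [504.77 311.45 199.14] yaw 97.29193028520766 F [ 0.   -0.45 -0.2 ] open 0.6040900620332021 tx [-0. -0. -1.] j [ 0.44  0.46  1.66 -0.    1.02 -1.26]
[508.95 313.39  75.  ]
```

View pics/w3c.png

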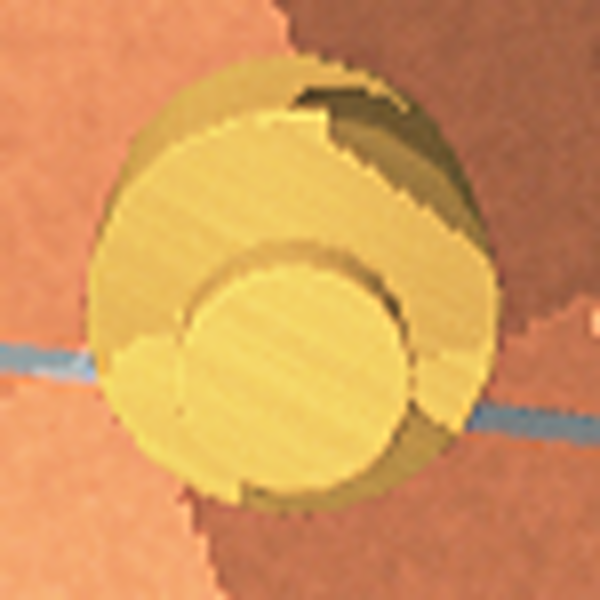

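Call:
{"fn": "step_arm", "kwargs": {"steps": [[0,0.04,0.09,0],[0.8,0,0,0],[0.8,0,0,0],[0.8,0,0,0],[0.6,0,0,0],[0,0,0,0]]}}

```text
t: 24.88
eef_pos: [508.5, 313.8, 47.8]
tcp_rot: [-2.803, 1.567, -2.674]
ft_force: [-0.6, -0.7, 0.0]
opening: 0.6
```

Call:
{"fn": "step_arm", "kwargs": {"steps": [[0,0,0,0],[0,0,0,0],[0,0,0,0],[0,0,0,0]], "jaw": 1}}

```text
t: 25.38
eef_pos: [509.5, 314.0, 50.3]
tcp_rot: [-0.076, 1.57, 0.054]
ft_force: [-0.4, -3.7, 4.8]
opening: 0.263
```

Call:
{"fn": "step_arm", "kwargs": {"steps": [[-0.4,0,0,0],[-0.8,0,0,0],[-0.9,0,0,0],[-0.9,0,0,0],[0,-0.72,-0.06,0],[0,-0.72,-0.06,0],[0,-0.72,-0.06,0],[0,-0.72,-0.06,0],[0,-0.72,-0.06,0],[0,-0.72,-0.06,0],[0,-0.72,-0.06,0],[0,-0.72,-0.05,0],[0,0,0,0]]}}

```text
t: 27.0
eef_pos: [522.7, 23.6, 199.1]
tcp_rot: [-3.139, 1.569, -3.012]
ft_force: [-0.4, -0.4, -5.8]
opening: 0.263
```

```bash
python3 - <<'E'
from h import *
s,R=rep()
print(tocase(s["eef_pos"]))
cv2.imwrite("pics/w4.png",read_camera("wrist")[:,:,::-1])
cv2.imwrite("pics/s12.png",read_camera("scene")[:,:,::-1])
E
```

```text
t 27.0 tcp [522.71  23.61 199.07] yaw 97.26407288598419 F [-0.45 -0.4  -5.83] open 0.26305938738796736 tx [-0. -0. -1.] j [-0.08  0.37  1.82 -0.    0.95 -1.78]
[-45.35  46.73 199.07]
```

View pics/w4.png

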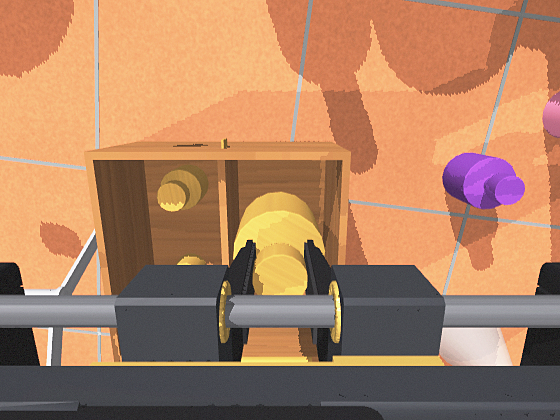

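View pics/s12.png

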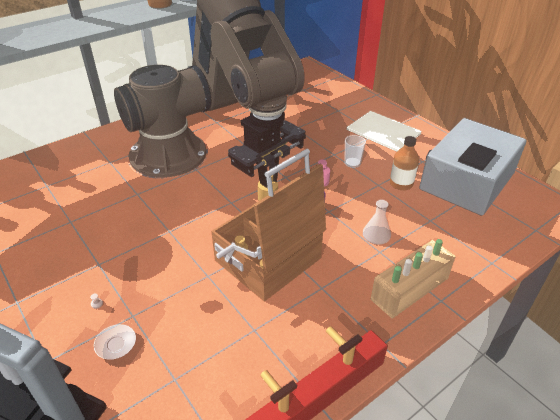

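```bash
python3 - <<'E'
from h import *
s,R=rep()
for p in [(350,153),(86,153),(220,160),(230,160),(340,160)]: 
    w=onz("wrist",p,105,s); print(p,w,tocase(w))
E
```

```text
t 27.1 tcp [522.64  25.48 199.19] yaw 97.3695688287434 F [ 0.45  0.12 -5.83] open 0.262679426481216 tx [-0.  0. -1.] j [-0.08  0.37  1.82  0.    0.95 -1.78]
(350, 153) [470.8   72.94 105.  ] [-90.51 102.3  105.  ]
(86, 153) [ 496.04 -122.6   105.  ] [-90.5  -94.87 105.  ]
(220, 160) [488.43 -22.88 105.  ] [-85.29   5.01 105.  ]
(230, 160) [487.47 -15.43 105.  ] [-85.29  12.52 105.  ]
(340, 160) [476.9   66.44 105.  ] [-85.3   95.07 105.  ]
```

Call:
{"fn": "step_arm", "kwargs": {"steps": [[0,0.06,0,0],[0.6,0,0,0],[0.6,0,0,0],[0.6,0,0,0],[0.5,0,0,0],[0.3,0,0,0],[0.2,0,0,0],[0,0,0,0]]}}

```text
t: 28.1
eef_pos: [522.7, 28.7, 59.5]
tcp_rot: [-3.125, 1.57, -2.995]
ft_force: [-0.4, 0.4, -6.6]
opening: 0.267
```

Call:
{"fn": "step_arm", "kwargs": {"steps": [[0.04,0,0,0],[0,0,0,0]]}}

```text
t: 28.35
eef_pos: [522.9, 28.4, 58.1]
tcp_rot: [-0.307, 1.57, -0.177]
ft_force: [-0.1, -0.4, -6.4]
opening: 0.265
```

Call:
{"fn": "step_arm", "kwargs": {"steps": [[0.02,0,0,0],[0,0,0,0]]}}

```text
t: 28.6
eef_pos: [522.9, 28.4, 56.8]
tcp_rot: [-0.42, 1.57, -0.29]
ft_force: [-0.1, -0.1, -5.7]
opening: 0.261
```

Call:
{"fn": "step_arm", "kwargs": {"steps": [[0.03,0,0,0],[0,0,0,0]]}}

```text
t: 28.85
eef_pos: [523.3, 28.2, 56.6]
tcp_rot: [-0.362, 1.569, -0.232]
ft_force: [-3.4, -2.8, 12.9]
opening: 0.26
```

Call:
{"fn": "step_arm", "kwargs": {"steps": [[-0.02,0,0,0],[0,0,0,0]]}}

```text
t: 29.1
eef_pos: [523.1, 28.3, 56.6]
tcp_rot: [-0.431, 1.57, -0.301]
ft_force: [-2.3, -4.6, 6.4]
opening: 0.264
```

Call:
{"fn": "step_arm", "kwargs": {"steps": [[0,0,0,0],[0,0,0,0],[0,0,0,0]], "jaw": 0.55}}

```text
t: 29.48
eef_pos: [522.8, 28.6, 56.0]
tcp_rot: [1.893, 1.571, 2.023]
ft_force: [0.9, 0.0, 0.1]
opening: 0.443
```

Call:
{"fn": "step_arm", "kwargs": {"steps": [[-0.3,0,0,0],[-0.7,0,0,0],[-0.9,0,0,0],[-0.9,0,0,0],[0,0,0,0]]}}

```text
t: 30.1
eef_pos: [523.9, 28.5, 200.1]
tcp_rot: [-0.206, 1.564, -0.076]
ft_force: [0.0, -0.3, 0.6]
opening: 0.448
```

```bash
python3 - <<'E'
from h import *
s,R=rep()
cv2.imwrite("pics/w5.png",read_camera("wrist")[:,:,::-1])
cv2.imwrite("pics/s13.png",read_camera("scene")[:,:,::-1])
E
```

```text
t 30.1 tcp [523.9   28.5  200.09] yaw 97.42909733862572 F [ 0.03 -0.35  0.58] open 0.44826427331034246 tx [ 0.01 -0.   -1.  ] j [-0.07  0.36  1.83 -0.    0.95 -1.77]
```

View pics/w5.png

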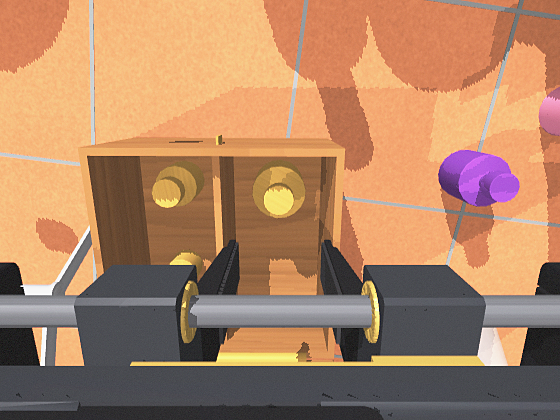

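Call:
{"fn": "step_arm", "kwargs": {"steps": [[-1,0,0,0],[-1,0,0,0],[-1,0,0,0],[-0.9,0,0,0.25],[0,0,0,1],[0,0,0,1],[0,0,0,1],[0,0,0,1],[0,0,0,1],[0,0,0,1],[0,0,0,1],[0,0,0,1],[0,0,0,1],[0,0,0,1],[0,0,0,1],[0,0.7,0.33,0],[0,0.7,0.33,0],[0,0.69,0.34,0],[0,0,0,0]]}}

```text
t: 32.58
eef_pos: [634.2, -8.4, 388.1]
tcp_rot: [-1.78, 1.567, 3.062]
ft_force: [-1.6, 0.0, 0.4]
opening: 0.451
```

```bash
python3 - <<'E'
from h import *
s,R=rep()
cv2.imwrite("pics/w6.png",read_camera("wrist")[:,:,::-1])
cv2.imwrite("pics/s14.png",read_camera("scene")[:,:,::-1])
print(proj("wrist",[633.4,-7.9,338],s))
E
```

```text
t 32.58 tcp [634.19  -8.4  388.06] yaw 7.373087177619172 F [-1.59  0.04  0.4 ] open 0.4509804721098222 tx [-0.  0. -1.] j [-0.12  0.4   1.26 -0.    1.49 -0.25]
[278.06 230.84]
```

View pics/w6.png

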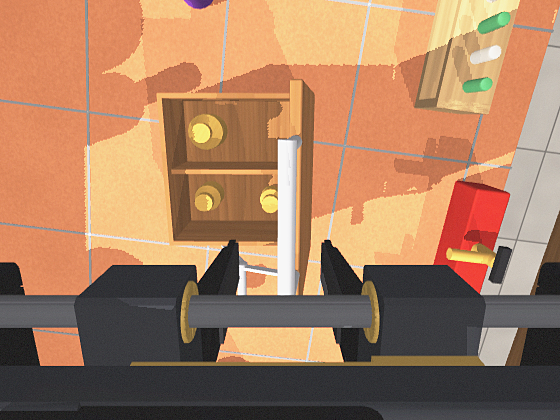

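```bash
python3 - <<'E'
from h import *
s,R=rep()
im=cv2.imread("pics/w6.png");hsv=cv2.cvtColor(im,cv2.COLOR_BGR2HSV)
for r in (160,200,230,260):
    x=np.where((hsv[r,270:310,1]<50)&(hsv[r,270:310,2]>130))[0]+270
    w=onz("wrist",((x.min()+x.max())/2,r),340,s);print(r,x.min(),x.max(),w,R.T@(w-s["eef_pos"])/50)
E
```

```text
t 32.67 tcp [632.51  -7.56 389.61] yaw 7.414654246024772 F [-0.32 -0.    0.51] open 0.4510086619642971 tx [-0.  0. -1.] j [-0.12  0.39  1.26 -0.    1.49 -0.25]
160 278 296 [631.37  40.03 340.  ] [ 0.99  0.1  -0.95]
200 278 295 [634.5   14.54 340.  ] [ 0.99  0.1  -0.43]
230 278 295 [637.22  -5.61 340.  ] [ 0.99  0.1  -0.03]
260 277 309 [644.42 -26.17 340.  ] [0.99 0.19 0.4 ]
```

Call:
{"fn": "step_arm", "kwargs": {"steps": [[0.3,0.1,0,0],[0.5,0,0,0],[0.4,0,0,0],[0.2,0,0,0],[0,0,0,0]]}}

```text
t: 33.3
eef_pos: [637.4, -6.7, 320.7]
tcp_rot: [-1.781, 1.57, 3.061]
ft_force: [0.9, 0.0, -0.7]
opening: 0.448
```

Call:
{"fn": "step_arm", "kwargs": {"steps": [[0,0,0,0],[0,0,0,0],[0,0,0,0],[0,0,0,0]], "jaw": 1}}

```text
t: 33.8
eef_pos: [637.9, -6.9, 321.3]
tcp_rot: [1.356, 1.57, -0.086]
ft_force: [1.7, -0.2, 1.4]
opening: 0.119
```

Call:
{"fn": "step_arm", "kwargs": {"steps": [[-0.02,0.15,0,0],[-0.01,0.15,0,0],[-0.01,0.15,0,0],[0,0.15,0,0],[0,0.15,0,0],[0.01,0.15,0,0],[0.02,0.15,0,0],[0.02,0.1,0,0],[0,0,0,0]]}}

```text
t: 34.92
eef_pos: [696.0, 0.4, 320.9]
tcp_rot: [1.313, 1.568, -0.128]
ft_force: [2.9, -4.7, 4.2]
opening: 0.116
```

Call:
{"fn": "step_arm", "kwargs": {"steps": [[0.01,0.04,0,0],[0,0,0,0]]}}

```text
t: 35.17
eef_pos: [697.4, 0.6, 320.7]
tcp_rot: [1.204, 1.569, -0.237]
ft_force: [-0.3, -3.5, 5.0]
opening: 0.117
```

Call:
{"fn": "step_arm", "kwargs": {"steps": [[0.01,0.04,0,0],[0,0,0,0]]}}

```text
t: 35.42
eef_pos: [699.3, 0.8, 320.4]
tcp_rot: [1.167, 1.569, -0.274]
ft_force: [-0.3, -4.3, 8.1]
opening: 0.116
```

Call:
{"fn": "step_arm", "kwargs": {"steps": [[0.01,0.03,0,0],[0,0,0,0]]}}

```text
t: 35.67
eef_pos: [700.8, 1.0, 320.0]
tcp_rot: [1.179, 1.569, -0.262]
ft_force: [-1.2, -4.6, 7.7]
opening: 0.119
```

Call:
{"fn": "step_arm", "kwargs": {"steps": [[0,0.03,0,0],[0,0,0,0]]}}

```text
t: 35.92
eef_pos: [702.1, 1.2, 319.8]
tcp_rot: [1.015, 1.569, -0.426]
ft_force: [-2.8, -3.6, 8.6]
opening: 0.118
```

Call:
{"fn": "step_arm", "kwargs": {"steps": [[0,0.02,0,0],[0,0,0,0]]}}

```text
t: 36.17
eef_pos: [702.8, 1.2, 319.7]
tcp_rot: [0.623, 1.57, -0.818]
ft_force: [-3.9, -3.2, 7.6]
opening: 0.116
```

Call:
{"fn": "step_arm", "kwargs": {"steps": [[0,0.02,0,0],[0,0,0,0]]}}

```text
t: 36.42
eef_pos: [703.6, 1.3, 319.6]
tcp_rot: [-0.231, 1.57, -1.673]
ft_force: [-5.0, -4.9, 6.9]
opening: 0.116
```

Call:
{"fn": "step_arm", "kwargs": {"steps": [[0,0,0,0],[0,0,0,0],[0,0,0,0]], "jaw": 0.6}}

```text
t: 36.8
eef_pos: [703.8, 2.0, 318.7]
tcp_rot: [-2.842, 1.57, 2.0]
ft_force: [0.6, -0.6, -0.1]
opening: 0.371
```

Call:
{"fn": "step_arm", "kwargs": {"steps": [[-0.5,0,0,0],[-0.7,0,0,0],[-0.2,0,0,0],[0,0,0,0]]}}

```text
t: 37.3
eef_pos: [703.7, 1.8, 388.7]
tcp_rot: [1.416, 1.571, -0.025]
ft_force: [-0.1, -0.9, -1.2]
opening: 0.399
```

```bash
python3 - <<'E'
from h import *
s,R=rep()
cv2.imwrite("pics/w7.png",read_camera("wrist")[:,:,::-1])
im=read_camera("scene")[:,:,::-1]
cv2.imwrite("pics/s15f.png",im)
im=im[220:300,200:300]
cv2.imwrite("pics/s15.png",cv2.resize(im,None,fx=7,fy=7,interpolation=cv2.INTER_CUBIC))
E
```

```text
t 37.3 tcp [703.72   1.76 388.74] yaw 7.430255409511474 F [-0.08 -0.89 -1.17] open 0.398924239368035 tx [ 0. -0. -1.] j [-0.09  0.52  1.06  0.    1.56 -0.22]
```

View pics/w7.png

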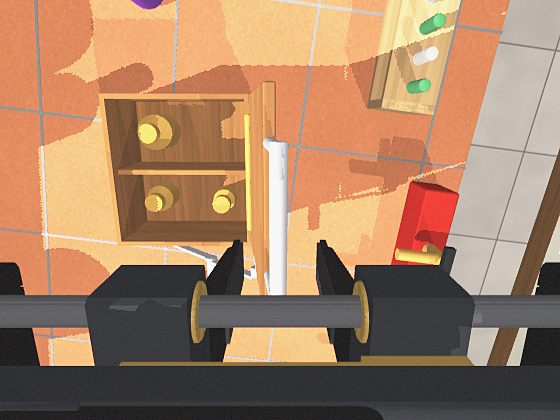

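View pics/s15.png

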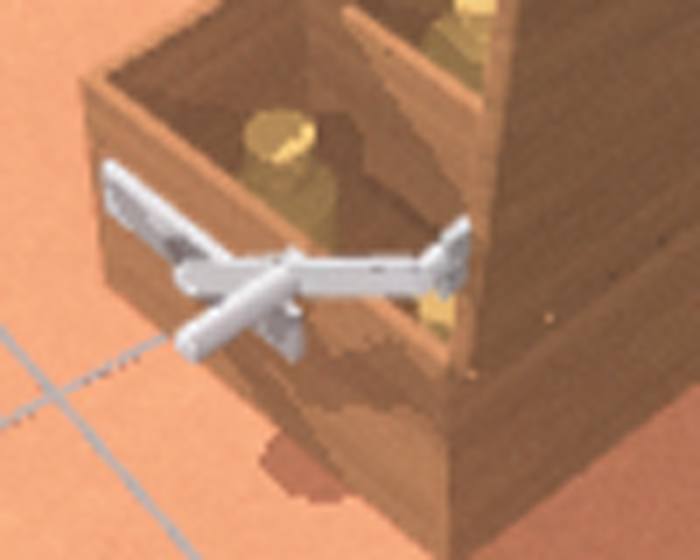

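```bash
python3 - <<'E'
from h import *
p=tow((33,-143,216));print(p);go(p)
E
```

```text
[ 624.68 -154.54  216.  ]
t 37.4 tcp [703.51   1.73 387.47] yaw 7.427986104004517 F [ 0.15 -0.65  0.65] open 0.40023458575907206 tx [-0.  0. -1.] j [-0.09  0.52  1.06 -0.    1.56 -0.22]
tool units to target [ 3.43 -1.96  2.9 ]
```

Call:
{"fn": "step_arm", "kwargs": {"steps": [[0,-0.4,0.58,0],[0,-0.4,0.58,0],[0,-0.4,0.58,0],[0,-0.4,0.58,0],[0,-0.36,0.58,0],[0.86,0,0,0],[0.86,0,0,0],[0.86,0,0,0],[0.86,0,0,0],[0,0,0,0],[0,0,0,0]], "jaw": 1}}

```text
t: 38.78
eef_pos: [625.7, -154.9, 218.3]
tcp_rot: [1.019, 1.57, -0.422]
ft_force: [-1.4, -0.1, 0.9]
opening: 0.004
```

```bash
python3 - <<'E'
from h import *
s,R=rep()
cv2.imwrite("pics/w8.png",read_camera("wrist")[:,:,::-1])
for c in [(33,-139,116),(33,-157,116),(33,-125,116)]: print(proj("wrist",tow(c),s))
E
```

```text
t 38.77 tcp [ 625.73 -154.94  218.27] yaw 7.428121799554313 F [-1.4  -0.14  0.93] open 0.0036702080402553636 tx [ 0. -0. -1.] j [-0.35  0.52  1.5  -0.    1.12 -0.47]
[277.61 204.88]
[277.62 226.26]
[277.6  187.74]
```

View pics/w8.png

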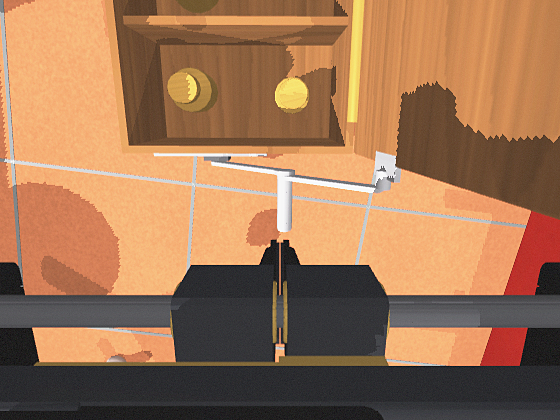

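```bash
python3 - <<'E'
from h import *
s,R=rep()
e=onz("wrist",(284.5,230),116,s)
k=e+CY*17; k[2]=116
print(tocase(e),k,R.T@(k-s["eef_pos"])/50)
E
```

```text
t 38.83 tcp [ 625.9  -154.99  218.82] yaw 7.428304525201435 F [ 0.2  -0.96  0.32] open 0.004396921951866117 tx [ 0. -0. -1.] j [-0.35  0.51  1.5  -0.    1.12 -0.47]
[  38.9  -160.53  116.  ] [ 630.61 -154.31  116.  ] [ 2.06  0.09 -0.  ]
```

Call:
{"fn": "step_arm", "kwargs": {"steps": [[0,0.15,0,0],[0.6,0,0,0],[0.6,0,0,0],[0.45,0,0,0],[0.15,0,0,0],[0,0,0,0]]}}

```text
t: 39.58
eef_pos: [633.2, -153.9, 127.7]
tcp_rot: [0.993, 1.57, -0.449]
ft_force: [0.0, 0.4, -0.7]
opening: 0.007
```

Call:
{"fn": "step_arm", "kwargs": {"steps": [[0.04,0,0,0],[0.04,0,0,0],[0,0,0,0]]}}

```text
t: 39.95
eef_pos: [632.8, -153.8, 123.4]
tcp_rot: [0.935, 1.57, -0.506]
ft_force: [0.2, -0.5, 0.6]
opening: 0.002
```

Call:
{"fn": "step_arm", "kwargs": {"steps": [[0.04,0,0,0],[0,0,0,0]]}}

```text
t: 40.2
eef_pos: [632.9, -153.9, 121.3]
tcp_rot: [1.035, 1.57, -0.406]
ft_force: [1.4, -0.4, 2.4]
opening: 0.007
```

Call:
{"fn": "step_arm", "kwargs": {"steps": [[0.04,0,0,0],[0,0,0,0]]}}

```text
t: 40.45
eef_pos: [633.2, -153.9, 119.4]
tcp_rot: [1.158, 1.569, -0.283]
ft_force: [2.1, 1.0, 5.4]
opening: 0.005
```

Call:
{"fn": "step_arm", "kwargs": {"steps": [[0.03,0,0,0],[0,0,0,0]]}}

```text
t: 40.7
eef_pos: [633.3, -153.9, 118.0]
tcp_rot: [1.151, 1.569, -0.29]
ft_force: [4.5, -0.9, 4.8]
opening: 0.004
```

Call:
{"fn": "step_arm", "kwargs": {"steps": [[0.03,0.01,0,0],[0,0,0,0]]}}

```text
t: 40.95
eef_pos: [634.0, -153.9, 116.7]
tcp_rot: [1.182, 1.569, -0.259]
ft_force: [4.3, 1.0, 6.7]
opening: 0.004
```

Call:
{"fn": "step_arm", "kwargs": {"steps": [[0.03,0.02,0,0],[0,0,0,0]]}}

```text
t: 41.2
eef_pos: [634.9, -153.7, 115.2]
tcp_rot: [1.143, 1.569, -0.298]
ft_force: [4.6, 1.1, 6.0]
opening: 0.004
```

Call:
{"fn": "step_arm", "kwargs": {"steps": [[0.03,0.02,0,0],[0,0,0,0]]}}

```text
t: 41.45
eef_pos: [635.7, -153.6, 113.7]
tcp_rot: [1.105, 1.569, -0.337]
ft_force: [2.5, 0.7, 6.6]
opening: 0.005
```

Call:
{"fn": "step_arm", "kwargs": {"steps": [[0.03,0.02,0,0],[0,0,0,0]]}}

```text
t: 41.7
eef_pos: [636.5, -153.5, 112.2]
tcp_rot: [1.009, 1.57, -0.432]
ft_force: [1.2, 0.2, 6.9]
opening: 0.006
```

Call:
{"fn": "step_arm", "kwargs": {"steps": [[0.03,0.02,0,0],[0,0,0,0]]}}

```text
t: 41.95
eef_pos: [637.3, -153.4, 110.6]
tcp_rot: [0.722, 1.57, -0.719]
ft_force: [0.6, -0.0, 8.5]
opening: 0.005
```

Call:
{"fn": "step_arm", "kwargs": {"steps": [[0.02,0.01,0,0],[0,0,0,0]]}}

```text
t: 42.2
eef_pos: [637.7, -153.3, 109.7]
tcp_rot: [0.671, 1.57, -0.77]
ft_force: [0.2, -0.4, 8.6]
opening: 0.004
```

Call:
{"fn": "step_arm", "kwargs": {"steps": [[-0.3,0,0,0],[-0.8,0,0,0],[-0.9,0,0,0],[-0.2,0,0,0],[0,0,0,0]]}}

```text
t: 42.82
eef_pos: [637.3, -153.1, 219.4]
tcp_rot: [0.092, 1.571, -1.349]
ft_force: [-0.9, 1.1, -0.5]
opening: 0.007
```

```bash
python3 - <<'E'
from h import *
s,R=rep()
cv2.imwrite("pics/w9.png",read_camera("wrist")[:,:,::-1])
im=read_camera("scene")[:,:,::-1]
cv2.imwrite("pics/s16f.png",im)
im=im[220:300,200:300]
cv2.imwrite("pics/s16.png",cv2.resize(im,None,fx=7,fy=7,interpolation=cv2.INTER_CUBIC))
E
```

```text
t 42.83 tcp [ 637.34 -153.13  219.4 ] yaw 7.423778081182169 F [-0.87  1.08 -0.47] open 0.00706113754810895 tx [ 0. -0. -1.] j [-0.34  0.53  1.47 -0.    1.14 -0.47]
```

View pics/s16.png

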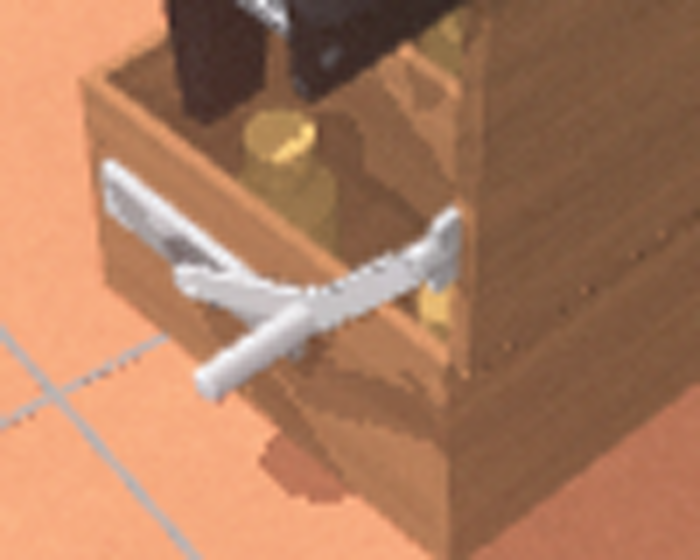

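View pics/w9.png

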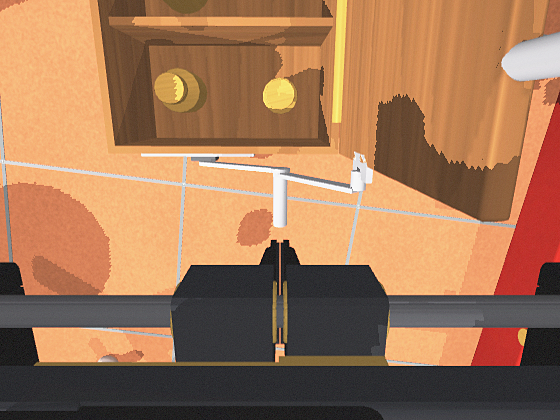

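Call:
{"fn": "step_arm", "kwargs": {"steps": [[-0.9,0,0,0],[-0.9,0,0,0],[-0.9,0,0,0],[-0.75,0,0,0],[0,0.3,-0.58,0],[0,0.3,-0.58,0],[0,0.3,-0.58,0],[0,0.3,-0.58,0],[0,0.27,-0.58,0],[0,0,0,0],[0,0,0,0]], "jaw": 0.55}}

```text
t: 44.3
eef_pos: [691.7, -0.4, 390.5]
tcp_rot: [-1.598, 1.569, -3.039]
ft_force: [-0.3, -0.4, -0.1]
opening: 0.449
```

```bash
python3 - <<'E'
from h import *
s,R=rep()
cv2.imwrite("pics/w10.png",read_camera("wrist")[:,:,::-1])
im=cv2.imread("pics/w10.png");hsv=cv2.cvtColor(im,cv2.COLOR_BGR2HSV)
for r in (160,200,220,235):
    x=np.where((hsv[r,255:310,1]<50)&(hsv[r,255:310,2]>130))[0]+255
    if len(x): w=onz("wrist",((x.min()+x.max())/2,r),339,s);print(r,x.min(),x.max(),w,R.T@(w-s["eef_pos"])/50)
E
```

```text
t 44.3 tcp [691.68  -0.37 390.48] yaw 7.425720488052663 F [-0.28 -0.44 -0.06] open 0.44919694945591776 tx [-0. -0. -1.] j [-0.1   0.5   1.09 -0.    1.55 -0.23]
160 263 305 [688.77  46.72 339.  ] [ 1.03  0.07 -0.94]
200 263 299 [690.26  20.8  339.  ] [ 1.03  0.03 -0.42]
220 263 296 [691.05   7.22 339.  ] [ 1.03  0.01 -0.15]
235 263 294 [691.73  -3.24 339.  ] [ 1.03 -0.    0.06]
```

View pics/w10.png

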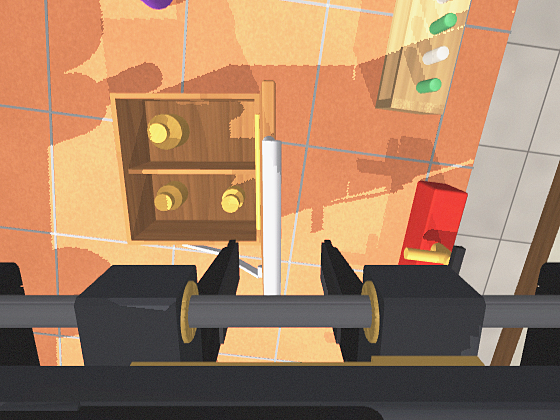

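Call:
{"fn": "step_arm", "kwargs": {"steps": [[0.3,-0.07,0,0],[0.5,0,0,0],[0.4,0,0,0],[0.16,0,0,0],[0,0,0,0]]}}

```text
t: 44.98
eef_pos: [688.3, -1.0, 323.6]
tcp_rot: [-1.436, 1.57, -2.878]
ft_force: [0.4, 0.2, 0.9]
opening: 0.451
```

Call:
{"fn": "step_arm", "kwargs": {"steps": [[0,0,0,0],[0,0,0,0],[0,0,0,0],[0,0,0,0]], "jaw": 1}}

```text
t: 45.48
eef_pos: [688.2, -0.3, 323.8]
tcp_rot: [-0.647, 1.571, -2.088]
ft_force: [-0.8, 0.5, 1.8]
opening: 0.12
```

```bash
python3 - <<'E'
import numpy as np
f=lambda p:np.array([-np.sin(p),-np.cos(p)])*235.1/50
p=1.669
g=list(np.arange(1.669,0.02,-.1))+[.0213]
for a,b in zip(g,g[1:]): print(round(a,3),np.round(f(b)-f(a),2))
E
```

```text
1.669 [-0.02 -0.47]
1.569 [ 0.02 -0.47]
1.469 [ 0.07 -0.46]
1.369 [ 0.12 -0.46]
1.269 [ 0.16 -0.44]
1.169 [ 0.21 -0.42]
1.069 [ 0.25 -0.4 ]
0.969 [ 0.29 -0.37]
0.869 [ 0.32 -0.34]
0.769 [ 0.35 -0.31]
0.669 [ 0.38 -0.27]
0.569 [ 0.41 -0.23]
0.469 [ 0.43 -0.19]
0.369 [ 0.45 -0.15]
0.269 [ 0.46 -0.1 ]
0.169 [ 0.47 -0.06]
0.069 [ 0.22 -0.01]
```

Call:
{"fn": "step_arm", "kwargs": {"steps": [[-0.02,-0.24,0,0],[0,-0.24,0,0],[0,-0.24,0,0],[0.01,-0.24,0,0],[0,0,0,0]]}}

```text
t: 46.1
eef_pos: [639.2, -6.6, 324.5]
tcp_rot: [-1.684, 1.569, -3.125]
ft_force: [-2.3, 2.1, 6.6]
opening: 0.117
```

Call:
{"fn": "step_arm", "kwargs": {"steps": [[0.05,-0.23,0,0],[0.05,-0.23,0,0],[0,0,0,0]]}}

```text
t: 46.48
eef_pos: [617.0, -9.4, 320.3]
tcp_rot: [-1.679, 1.571, -3.121]
ft_force: [-4.8, 2.8, 12.7]
opening: 0.117
```

Call:
{"fn": "step_arm", "kwargs": {"steps": [[0.12,-0.46,0,0],[0.16,-0.44,0,0],[0,0,0,0]]}}

```text
t: 46.85
eef_pos: [571.7, -15.1, 304.8]
tcp_rot: [-1.846, 1.567, 2.995]
ft_force: [-3.7, 4.2, 3.9]
opening: 0.117
```

Call:
{"fn": "step_arm", "kwargs": {"steps": [[0.21,-0.42,0,0],[0.25,-0.4,0,0],[0.29,-0.37,0,0],[0,0,0,0]]}}

```text
t: 47.35
eef_pos: [513.1, -22.7, 266.8]
tcp_rot: [-1.905, 1.566, 2.936]
ft_force: [-5.1, 4.9, 1.3]
opening: 0.117
```

Call:
{"fn": "step_arm", "kwargs": {"steps": [[0.32,-0.34,0,0],[0.35,-0.31,0,0],[0.38,-0.27,0,0],[0,0,0,0]]}}

```text
t: 47.85
eef_pos: [468.4, -28.7, 214.2]
tcp_rot: [-1.993, 1.567, 2.849]
ft_force: [-1.3, 6.9, -4.0]
opening: 0.122
```

Call:
{"fn": "step_arm", "kwargs": {"steps": [[0.41,-0.23,0,0],[0.43,-0.19,0,0],[0.45,-0.15,0,0],[0,0,0,0]]}}

```text
t: 48.35
eef_pos: [440.6, -32.5, 149.9]
tcp_rot: [-1.92, 1.567, 2.922]
ft_force: [-2.2, 5.3, -4.1]
opening: 0.115
```

Call:
{"fn": "step_arm", "kwargs": {"steps": [[0.46,-0.1,0,0],[0.3,-0.04,0,0],[0,0,0,0]]}}

```text
t: 48.72
eef_pos: [433.5, -33.5, 112.3]
tcp_rot: [-1.858, 1.568, 2.984]
ft_force: [-3.0, 4.2, -3.6]
opening: 0.115
```

Call:
{"fn": "step_arm", "kwargs": {"steps": [[0.2,-0.02,0,0],[0.13,0,0,0],[0,0,0,0]]}}

```text
t: 49.1
eef_pos: [432.4, -33.6, 96.4]
tcp_rot: [-1.808, 1.568, 3.034]
ft_force: [-4.8, 3.1, -3.7]
opening: 0.119
```

Call:
{"fn": "step_arm", "kwargs": {"steps": [[0.04,0,0,0],[0,0,0,0]]}}

```text
t: 49.35
eef_pos: [432.4, -33.7, 94.6]
tcp_rot: [-1.783, 1.568, 3.06]
ft_force: [-6.1, 3.0, -2.4]
opening: 0.115
```

Call:
{"fn": "step_arm", "kwargs": {"steps": [[0.04,0,0,0],[0,0,0,0]]}}

```text
t: 49.6
eef_pos: [432.3, -33.7, 92.7]
tcp_rot: [-1.767, 1.568, 3.075]
ft_force: [-6.2, 1.3, -3.2]
opening: 0.115
```

Call:
{"fn": "step_arm", "kwargs": {"steps": [[0.04,0,0,0],[0,0,0,0]]}}

```text
t: 49.85
eef_pos: [432.3, -33.6, 90.9]
tcp_rot: [-1.761, 1.568, 3.082]
ft_force: [-7.7, 2.9, 3.9]
opening: 0.122
```

Call:
{"fn": "step_arm", "kwargs": {"steps": [[0.04,0,0,0],[0,0,0,0]]}}

```text
t: 50.1
eef_pos: [432.3, -33.8, 90.0]
tcp_rot: [-1.494, 1.569, -2.935]
ft_force: [-14.3, 1.9, 26.2]
opening: 0.116
```

Call:
{"fn": "step_arm", "kwargs": {"steps": [[0.04,0,0,0],[0,0,0,0]]}}

```text
t: 50.35
eef_pos: [432.4, -34.1, 88.5]
tcp_rot: [-1.104, 1.569, -2.544]
ft_force: [-15.1, -1.3, 35.1]
opening: 0.12
```

Force 35 N at the handle: the lid is seated. Releasing and rising.

Call:
{"fn": "step_arm", "kwargs": {"steps": [[-0.03,0,0,0],[0,0,0,0]]}}

```text
t: 50.6
eef_pos: [432.3, -34.1, 88.8]
tcp_rot: [-1.49, 1.569, -2.931]
ft_force: [-9.9, -2.8, 11.5]
opening: 0.117
```

Call:
{"fn": "step_arm", "kwargs": {"steps": [[0,0,0,0],[0,0,0,0],[0,0,0,0]], "jaw": 0.5}}

```text
t: 50.98
eef_pos: [433.2, -33.9, 87.9]
tcp_rot: [0.994, 1.57, -0.447]
ft_force: [-0.2, -0.4, -0.5]
opening: 0.372
```

Call:
{"fn": "step_arm", "kwargs": {"steps": [[-0.4,0,0,0],[-0.8,0,0,0],[-0.8,0,0,0],[-0.5,0,0,0],[0,0,0,0],[0,0,0,0]]}}

```text
t: 51.72
eef_pos: [432.3, -33.7, 211.9]
tcp_rot: [-1.763, 1.57, 3.079]
ft_force: [-0.1, -0.0, -0.5]
opening: 0.498
```

```bash
python3 - <<'E'
from h import *
s,R=rep()
cv2.imwrite("pics/w11.png",read_camera("wrist")[:,:,::-1])
im=read_camera("scene")[:,:,::-1]
cv2.imwrite("pics/s17f.png",im)
im=im[150:300,195:395]
cv2.imwrite("pics/s17.png",cv2.resize(im,None,fx=4,fy=4,interpolation=cv2.INTER_CUBIC))
E
```

```text
t 51.73 tcp [432.26 -33.66 211.91] yaw 7.425909271890069 F [-0.08 -0.05 -0.47] open 0.4984283975052601 tx [-0.  0. -1.] j [-0.23  0.22  2.01 -0.    0.91 -0.36]
```

View pics/s17.png

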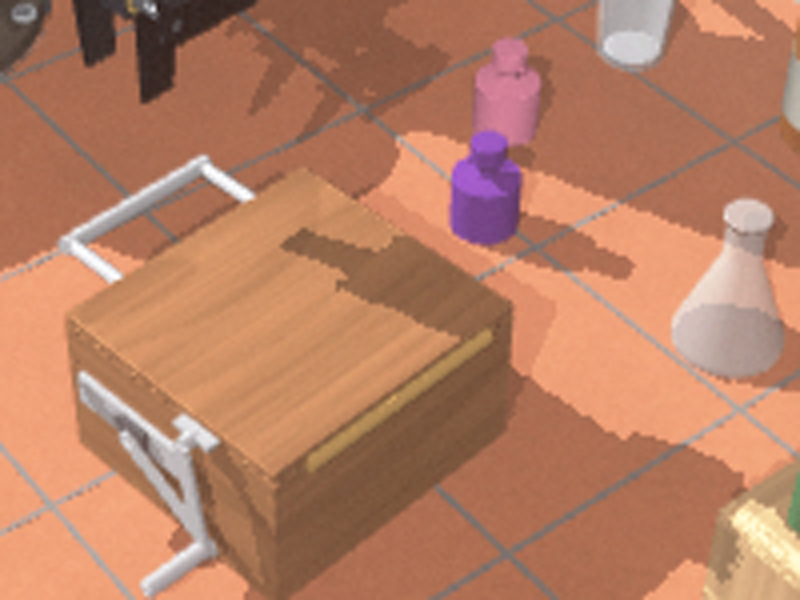

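View pics/w11.png

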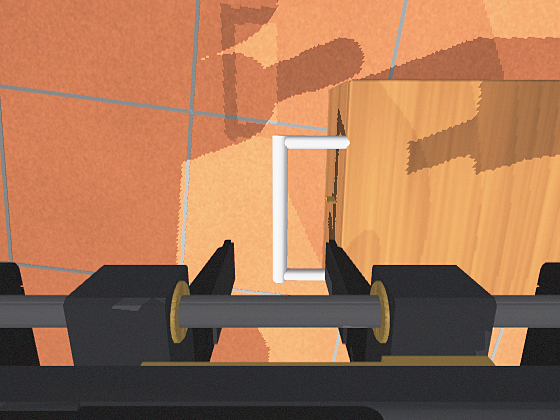

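The case looks the same as at the start, with the lid shut: handle ends are at crop pixels (65,243) and (205,160), and the stay is folded with its knob at (150,586). The foot has not shifted visibly, and the gripper is clear of everything.

```bash
python3 -c "
from cell import *
print(job_done())"
```

```text
the job is handed in; nothing more can be done
None
```

The brass weight is in the left bay and the lid is shut, handed in at about 52 s of the 72 s allowed. The interface gave no verdict.

- **Opening:** I raised the lid until the stay went taut at about 1.71 rad, with about 5 N at the handle. I then eased it back about 0.3 rad until it bore on the locked stay, with about 9 N at the handle. When I let go, the lid sprang back 4–5 mm. The knob stood at about 136 mm in the scene view, give or take 2 mm.
- **Weight:** I picked the brass-coloured weight, not the pink or purple one. I set it upright in the left bay about 45 mm in front of its middle, and the wrist view showed it standing clear of the walls.
- **Closing:** I lifted the lid back to taut (about 5 N), let go and pressed the knee down to about 104 mm, reaching 8.6 N. The knee stayed folded, and I lowered the lid until it seated. The last press on the shut lid reached 35 N at the handle.
- **Last checks:** In the final scene and wrist pictures, the lid, handle and folded stay were where they were at the start. The stay's foot showed no visible shift, the flask and look-alikes hadn't moved, and the gripper was clear. I couldn't see the weights once the lid was shut.
- **Disagreements:** Single-view estimates of the stay from the scene camera ran 5–9 mm off, so I judged it by changes between pictures and by force. An attempt to match the knob between pictures by template failed, and I didn't use it.

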